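Sort the deli stock into its display trays

ROBOT

A 7-joint arm with a two-finger parallel gripper is mounted at the origin on the work surface. World frame = base frame: x ahead of the robot, y to its left, z up, the work surface at z = 0. Lengths are in mm, angles in rad, forces in N, time in s.
With the tool pointing down it reaches from about 400 to 875 mm from the base axis. Payload 6.5 kg.
Tool frame: the origin (TCP) lies between the finger pads; the fingertips stand 25 mm ahead of it and the grasp point (between the pads) lies 6 mm ahead of it; y points along the fingers, x is the direction in which the jaws open and shut, and the axes are right-handed (so a half turn about y gives the same grasp; the last joint's range is limited). The gripper opens to 88 mm and grips with 3 to 60 N. Pads are 18 mm wide; open, the fingers measure 123 mm over their backs; the gripper's body (75 mm by 187 mm) begins 45 mm behind the grasp point.
Start: joints at [-1.261, 0.536, -0.004, 1.538, 0.003, 1.067, -0.071], TCP at [238.555, 604.634, 263.716] pointing down, gripper open.
Joint ranges: [-2.7, 2.7], [-0.37, 2.16], [-1.27, 1.26], [0.24, 2.4], [-1.31, 4.45], [0.19, 1.91], [-2.76, 2.76]. Speed limits (rad/s): [2.39, 2.39, 3.14, 3.14, 3.14, 3.14, 3.14].

INTERFACE

Orientations are given as [roll, pitch, yaw] about the fixed x, y, z axes, in that order (R = Rz(yaw) Ry(pitch) Rx(roll)).
In Python, from station import ctrl gives the robot as it stands.
- The arm moves only by the tool play_rows, never from a script. Its argument "steps" is a list of rows, each an object with "twist": the turn, a rotation vector about the tool's x, y, z in degrees, a list of three; "slide": the shift along the tool's x, y, z in cm, a list of three; "hand": the closure, from -1 (fully open) to 1 (shut), so that 0 is half open. A call has 1 to 8 rows; each row is the pose to reach, as a shift and turn from the pose commanded when the call began, along the tool's axes at that moment; what a row does not reach only later rows make up. A row lasts 1/12 s, in which the tool goes at most 41.7 mm and 7.16 degrees, less where a joint would pass 70% of its speed; a pose out of reach is approached as far as the arm can. A call with a gripper value outside its range is refused whole. The fingers move at their own pace and stop on an object; "grip_force" is the grip in N (left out, the last holds). Time passes only in rows, so rows that repeat a pose let the fingers close. It gives the time, the measured TCP pose, the force and the opening at its end, in the units of the state.
- ctrl.sense(): the state, without advancing time (a new reading comes with each control period).
- ctrl.get_image(name): name is "scene" or "side" or "wrist"; returns the picture (384x512x3 uint8, red, green, blue); there is no depth.
- ctrl.camera_params(name): a dict with "fx", "fy", "cx", "cy" (pixels), "extrinsics" (4x4, takes a point from world to camera coordinates). Camera axes: x right, y down, z forward; pixel columns grow to the right and rows downward; lengths in mm; the calibration is good to about 2 mm. The wrist camera is an equidistant fisheye: a pixel r from the principal point sees the ray r / f radians off the axis. A picture is of the moment at which its call begins: read the wrist's pose just before it. camera_params takes no time and is no camera call; for the wrist camera it gives the pose at the moment of the call.
- ctrl.finish_job(): hands the job in, once; it reports no verdict.
The state is a dict: "clock": time; "joint_positions": joint angles; "dq": joint speeds; "joint_efforts": joint torques, N m; "tool_pos": TCP position; "tool_rot": TCP orientation; "contact_force": force on the tool from outside, world axes, zero at the start; "wrist_torque": the same for the moment, N m; "grip_width": opening from 0.0 (shut) to 1.0 (fully open).
Only numpy, scipy, OpenCV 4.12 (cv2) and the standard library are available. Lean on these libraries where they do the work, as an engineer would, in place of code of your own. Each camera call takes 0.05 s, during which the arm holds its last target.

TASK

Restock the deli counter: each black tray holds a sample of what belongs in it, so take the two small spice jars, the two small vinegar bottles and the small pasta carton standing loose between the robot and the trays, and stand each upright, flat on the floor of the tray with its own kind. Set each one down gently, do not drop, throw or knock over any of them, and leave the pepper mill and the white tasting cup where they stand.

Things in the scene. Friction and masses are not known exactly. Their poses are not given: they have to be found in the camera images.
- jar_a: Squat round spice jar, brown with a paper label and a broad white screw lid as wide as the jar: 50 mm diameter over its full height of 80 mm, 0.11 to 0.23 kg. Stands upright on the counter; origin at the centre of its underside, z up its axis.
- jar_b: A second, identical squat round spice jar, brown with a paper label and a broad white screw lid as wide as the jar: 50 mm diameter over its full height of 80 mm, 0.11 to 0.23 kg. Stands upright on the counter; origin at the centre of its underside, z up its axis.
- bottle_a: Slim dark vinegar bottle with a paper label and a small black cap: straight round body 38 mm diameter up to 70 mm above its foot, then a neck 19 mm wide and a 21 mm cap, 100 mm tall in all, 0.10 to 0.21 kg. Stands upright on the counter; origin at the centre of its underside, z up its axis.
- bottle_b: A second, identical slim dark vinegar bottle with a paper label and a small black cap: straight round body 38 mm diameter up to 70 mm above its foot, then a neck 19 mm wide and a 21 mm cap, 100 mm tall in all, 0.10 to 0.21 kg. Stands upright on the counter; origin at the centre of its underside, z up its axis.
- carton: Upright pasta carton, plain card with a paper band: 40 mm (its x) by 70 mm (its y) by 90 mm high, 0.10 to 0.20 kg. Origin at the centre of its underside, z up; its x axis within about 0.4 rad of world x at the start.
- tray_jar: Low black steel tray, fixed, one of three alike in a row beyond the loose goods (order varies). Outside 92 mm (x) by 218 (y) by 14 high, walls and floor 4 mm, inside 84 by 210. Origin: centre of underside; y along world y within 0.06 rad. Its one fixed sample, a spice jar like the loose ones, stands at x = 0, y = +78 mm; the rest is empty.
- tray_bottle: Low black steel tray, fixed, one of three alike in a row beyond the loose goods (order varies). Outside 92 mm (x) by 218 (y) by 14 high, walls and floor 4 mm, inside 84 by 210. Origin: centre of underside; y along world y within 0.06 rad. Its one fixed sample, a vinegar bottle like the loose ones, stands at x = 0, y = +78 mm; the rest is empty.
- tray_carton: Low black steel tray, fixed, one of three alike in a row beyond the loose goods (order varies). Outside 92 mm (x) by 218 (y) by 14 high, walls and floor 4 mm, inside 84 by 210. Origin: centre of underside; y along world y within 0.06 rad. Its one fixed sample, a pasta carton like the loose one (same axes), stands at x = 0, y = +66 mm; the rest is empty.
- mill: Bystander: turned dark-wood pepper mill, loose, 48 mm diameter, 98 mm tall with its steel button, standing among the loose goods. Origin at the centre of its underside. Not to be moved.
- tumbler: Bystander: open white ceramic tasting cup, loose, 60 mm across the rim, 60 mm tall, standing among the loose goods. Origin at the centre of its underside. Not to be moved.

How it is judged:
By the outcome, as a careful person would: the job done as asked, in the order asked, and still so for the second after the job is handed in, with the robot touching nothing.
It also fails if it takes over 122 s, if anything falls off the work surface, if the arm or the gripper's body presses on something with over 40 N, if the wrist force passes 120 N, or if a joint passes its speed limit or range.

## Working session

There is one attempt and no reset: what is moved stays moved. The work goes in short steps, Python scripts to look and compute and a tool call to move; the robot and the scene stay as the last step left them, time stands still between calls to the robot, and variables do not carry over. Pictures are saved under pics/ and viewed, and the job is handed in when it is done.

Besides the shell and the picture viewer there is one more tool, called after "Call:" by a JSON object that holds its "name" and its "arguments". play_rows: Moves the arm, as the interface text tells. Its arguments: {"type":"object","properties":{"steps":{"type":"array"},"grip_force":{"type":"number"}},"required":["steps"]}

```bash
ls; mkdir -p pics; python3 - <<'E'
from station import ctrl
import cv2,numpy as np
s=ctrl.sense();print(s)
for n in("scene","side","wrist"):
    p=ctrl.camera_params(n);print(n,{k:np.round(v,4).tolist() for k,v in p.items()})
    cv2.imwrite(f"pics/{n}0.png",cv2.cvtColor(ctrl.get_image(n),cv2.COLOR_RGB2BGR))
E
```

```text
pics
{'clock': 0.0, 'joint_positions': array([-1.2611681 ,  0.53718089, -0.00443644,  1.53884021,  0.00261452,
        1.0673103 , -0.07121859]), 'dq': array([-0.00023509,  0.00053224, -0.00118619, -0.00076318,  0.00118732,
        0.00153533, -0.00027448]), 'joint_efforts': array([-4.84109260e-04, -5.70971847e+01,  9.90692228e-01, -2.51605296e+01,
       -5.61578502e-02,  1.77769689e-02,  1.49090524e-04]), 'tool_pos': array([238.38831604, 604.1008967 , 262.84236105]), 'tool_rot': array([-1.57093729,  0.00172734,  1.19502639]), 'contact_force': array([ 0.55558549, -0.82441733,  0.24500066]), 'wrist_torque': array([ 0.01929039, -0.01834655, -0.04430879]), 'grip_width': 1.0019472068459523}
scene {'fx': 427.1099, 'fy': 427.1099, 'cx': 259.1293, 'cy': 190.3037, 'extrinsics': [[-0.7649, 0.6441, -0.0038, 412.9252], [0.5353, 0.6323, -0.56, -257.3054], [-0.3583, -0.4304, -0.8285, 1246.9439], [0.0, 0.0, 0.0, 1.0]]}
side {'fx': 478.3775, 'fy': 478.3775, 'cx': 258.5178, 'cy': 192.4621, 'extrinsics': [[0.9072, -0.4206, 0.0059, -488.6808], [-0.2286, -0.5047, -0.8324, 160.7263], [0.3531, 0.7539, -0.5541, 1004.6756], [0.0, 0.0, 0.0, 1.0]]}
wrist {'fx': 297.3186, 'fy': 297.3186, 'cx': 261.8616, 'cy': 189.8315, 'extrinsics': [[0.3666, 0.9304, -0.0014, -649.0616], [0.8912, -0.3507, 0.2878, -39.9354], [0.2673, -0.1067, -0.9577, 388.7932], [0.0, 0.0, 0.0, 1.0]]}
```

View pics.

View pics/scene0.png

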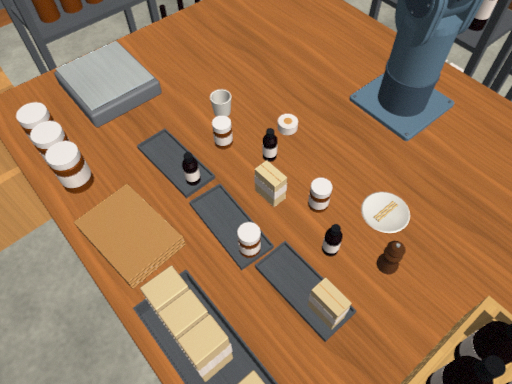

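View pics/side0.png

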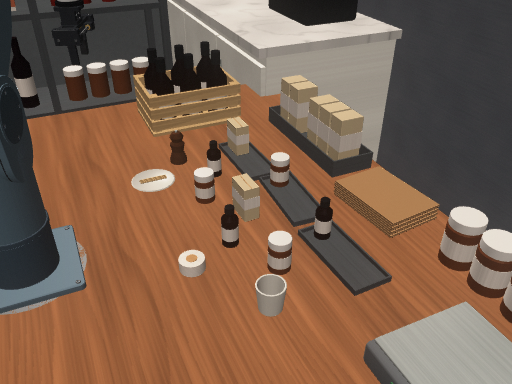

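View pics/wrist0.png

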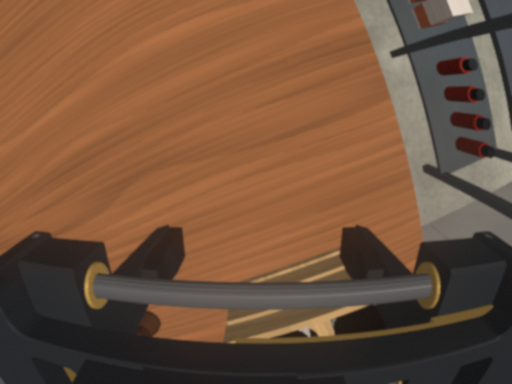

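```bash
python3 - <<'E'
import cv2
a=cv2.imread("pics/scene0.png");cv2.imwrite("pics/scene_c.png",cv2.resize(a[80:340,130:420],(783,702),interpolation=cv2.INTER_CUBIC)[:600]) 
a=cv2.imread("pics/side0.png");cv2.imwrite("pics/side_c.png",cv2.resize(a[110:320,130:395],(795,630),interpolation=cv2.INTER_CUBIC)[:600])
E
```

```text
(no output)
```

View pics/scene_c.png

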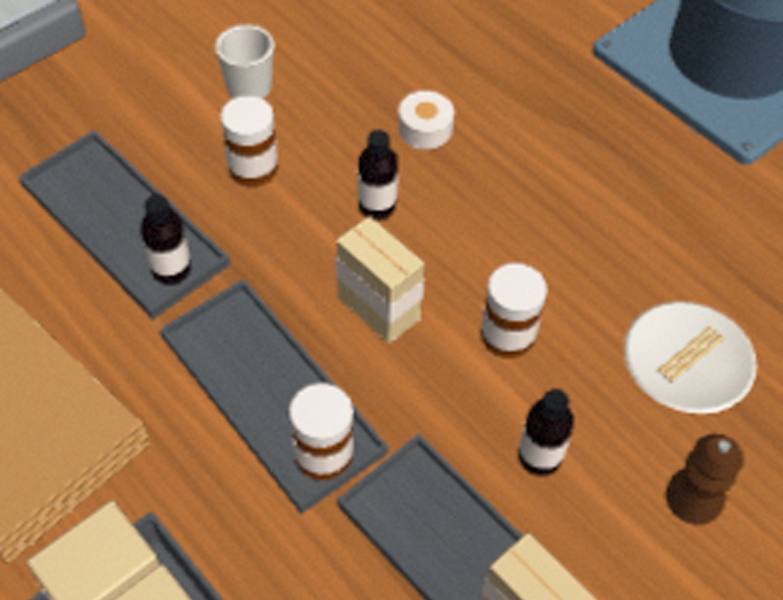

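View pics/side_c.png

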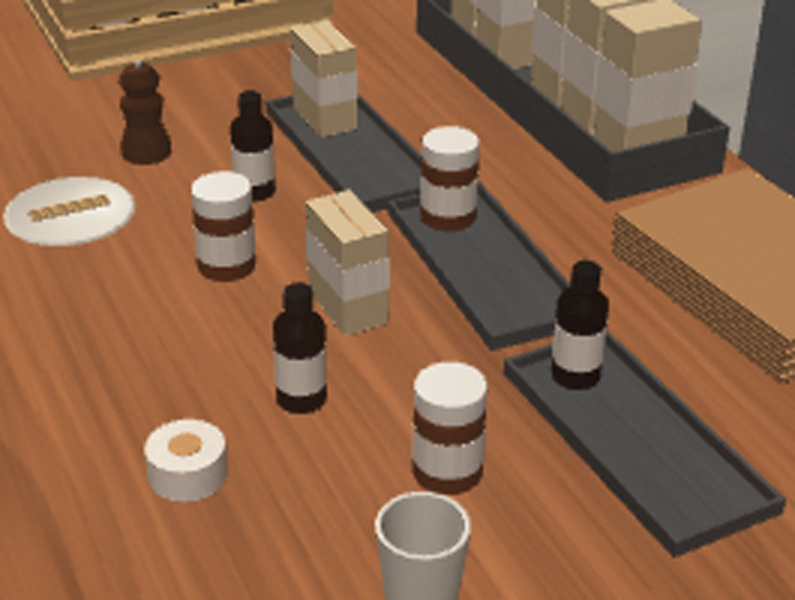

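```bash
cat > h.py <<'E'
import numpy as np, cv2
from scipy.optimize import least_squares
C={'scene':dict(f=427.1099,c=(259.1293,190.3037)),'side':dict(f=478.3775,c=(258.5178,192.4621))}
from station import ctrl
for n in C:
    p=ctrl.camera_params(n);C[n]['E']=np.array(p['extrinsics']);C[n]['f']=p['fx'];C[n]['c']=(p['cx'],p['cy'])
def proj(n,P):
    c=C[n];q=np.atleast_2d(P)@c['E'][:3,:3].T+c['E'][:3,3]
    return q[:,:2]/q[:,2:]*c['f']+np.array(c['c'])
T=np.linspace(0,2*np.pi,48)
def cyl(x,y,parts,z0=0):
    return np.concatenate([np.c_[x+r*np.cos(T),y+r*np.sin(T),np.full(48,z+z0)] for r,z in parts])
JAR=[(25,0),(25,80)];BOT=[(19,0),(19,70),(10.5,92),(10.5,100)];MILL=[(24,0),(24,15),(20,85),(5,98)];TUM=[(22,0),(30,60)]
def box(x,y,a,hx,hy,h,z0=0):
    c,s=np.cos(a),np.sin(a)
    return np.array([[x+c*u-s*v,y+s*u+c*v,z+z0] for z in(0,h) for u,v in((-hx,-hy),(hx,-hy),(hx,hy),(-hx,hy))])
E
cat > fit.py <<'E'
from h import *
S=lambda n,p:np.array(p)/(2.7 if n=='scene' else 3)
def full(n,u,v): return (130+u/2.7,80+v/2.7) if n=='scene' else (130+u/3,110+v/3)
obs={
'jarA':(JAR,0,(222,277,96,185),(413,487,363,491)),
'jarB':(JAR,0,(482,546,264,355),(192,255,172,279)),
'sjar':(JAR,4,(290,354,383,478),(420,479,127,229)),
'botA':(BOT,0,(358,398,131,217),(273,327,283,412)),
'botB':(BOT,0,(520,574,391,473),(230,276,91,199)),
'sbot':(BOT,4,(142,190,196,283),(551,608,262,388)),
'mill':(MILL,0,(667,743,434,522),(120,171,60,164)),
'tumb':(TUM,0,(217,275,26,None),(375,470,492,None))}
R={}
for k,(m,z0,a,b) in obs.items():
    def f(p):
        r=[]
        for n,q in(('scene',a),('side',b)):
            uv=proj(n,cyl(p[0],p[1],m,z0));lo=uv.min(0);hi=uv.max(0)
            g=[lo[0],hi[0],lo[1],hi[1]]
            for i in range(4):
                if q[i] is None: continue
                o=full(n,q[i],q[i])[0 if i<2 else 1]
                r.append(g[i]-o)
        return np.array(r)
    s=least_squares(f,[500,0]);print(k,s.x.round(1),s.fun.round(1));R[k]=s.x
# carton
cs=[('scene',[(371,220),(424,262),(389,289),(337,252),(389,340),(421,325)]),('side',[(352,190),(388,226),(343,242),(305,207),(347,333),(388,318)])]
def fc(p):
    r=[]
    P=box(p[0],p[1],p[2],20,35,90)
    for n,l in cs:
        uv=proj(n,P)
        for u,v in l:
            d=uv-np.array(full(n,u,v));i=np.argmin((d**2).sum(1));r+=list(d[i])
    return np.array(r)
for a0 in(0,.3,-.3):
    s=least_squares(fc,[R['botA'][0]+40,R['botA'][1]+60,a0]);print('carton',s.x.round(3),s.cost.round(2),s.fun.round(1))
def back(n,u,v,z):
    c=C[n];d=np.array([(u-c['c'][0])/c['f'],(v-c['c'][1])/c['f'],1]);Rm=c['E'][:3,:3];o=-Rm.T@c['E'][:3,3];w=Rm.T@d
    return (o+w*(z-o[2])/w[2])[:2]
for t,l in dict(bt=[(95,133),(22,179),(228,258)],jt=[(241,283),(163,330),(386,448)],ct=[(419,437),(340,500)]).items():
    print(t,[back('scene',*full('scene',*q),14).round(1) for q in l])
print('ct2',back('scene',353,307,14).round(1))
print('side bt',[back('side',*full('side',*q),14).round(1) for q in((505,364),(783,495))],'jt',back('side',*full('side',390,201),14))
E
python3 fit.py
```

```text
jarA [ 487.2 -213.5] [-0.8 -0.  -0.9  0.6 -0.6 -0.  -1.6  1. ]
jarB [431.5  94.9] [-1.1  0.1 -1.1  1.2 -0.8 -0.1 -1.2  0.6]
sjar [636.3  80.8] [-0.2 -0.6 -0.9  0.8 -0.5 -0.4 -1.2  0.5]
botA [423.5 -96.6] [-0.5 -0.3 -1.2  1.1 -0.3 -0.3 -1.   0.4]
botB [496.4 200.5] [-1.2  0.2 -1.3  1.4 -0.4 -0.7 -1.1  0.3]
sbot [ 623.4 -161.7] [-1.   0.3 -1.4  0.6 -0.4 -0.1 -1.5  0.3]
mill [427.2 310. ] [-1.6  0.7 -1.5  1.4 -1.   0.1 -1.  -0.2]
tumb [ 420.1 -307.6] [-0.8 -0.6 -1.3 -0.7 -0.  -1.1]
carton [ 4.90024e+02 -4.20200e+00 -2.74000e-01] 238.7 [-7.3  0.3  1.5  0.9 -1.2 -3.2  5.4 10.2 -2.1 -1.1  0.6 -1.3 -0.3  0.5
 -8.   4.3  7.  -1.1 -1.1 -3.8  5.8 -0.1 -7.9  4.9]
carton [ 4.90024e+02 -4.20200e+00 -2.74000e-01] 238.7 [-7.3  0.3  1.5  0.9 -1.2 -3.2  5.4 10.2 -2.1 -1.1  0.6 -1.3 -0.3  0.5
 -8.   4.3  7.  -1.1 -1.1 -3.8  5.8 -0.1 -7.9  4.9]
carton [486.468  -8.021  -0.522] 328.34 [-4.3 -3.8 -1.3  1.6 -5.4 -5.8  8.1  6.2 -6.  -3.7 -2.  -0.6  2.7  2.6
 -9.3 -9.4  2.5  1.4  1.8 -3.9  1.5  2.5 -9.2 -9.4]
bt [array([ 587.8, -343.3]), array([ 676.3, -338.7]), array([ 578.7, -129.8])]
jt [array([586.7, -99. ]), array([ 671.5, -103.3]), array([595.7, 115.3])]
ct [array([567.5, 125.6]), array([655.6, 126.6])]
ct2 [561.1 329.8]
side bt [array([ 573.7, -140.6]), array([ 676.7, -344.7])] jt [593.51643965 109.04445946]
```

```bash
cat > fit2.py <<'E'
from fit import *
# box idx: 0(--),1(+-),2(++),3(-+); top +4
M={'scene':[4,7,6,5,2,3],'side':[6,5,4,7,0,1]}
def fc(p):
    P=box(p[0],p[1],p[2],20,35,90)
    return np.concatenate([(proj(n,P)[M[n]]-np.array([full(n,*q) for q in l])).ravel() for n,l in cs])
s=least_squares(fc,[480,0,0]);print('carton',s.x.round(3),s.fun.round(1));R['carton']=s.x
# trays: center x,y,angle
tr={'bt':[('scene',4,95,133),('scene',5,22,179),('scene',7,228,258),('side',7,505,364),('side',5,783,495)],
'jt':[('scene',4,241,283),('scene',5,163,330),('scene',7,386,448),('side',7,390,201)],
'ct':[('scene',4,419,437),('scene',5,340,500),('scene',7,(353-130)*2.7,(307-80)*2.7)]}
for k,l in tr.items():
    f=lambda p:np.concatenate([proj(n,box(*p,46,109,14))[i]-full(n,u,v) if 0 else (proj(n,box(*p,46,109,14))[i]-np.array(full(n,u,v))) for n,i,u,v in l])
    s=least_squares(f,[620,0,0]);print(k,s.x.round(3),s.fun.round(1));R[k]=s.x
for n in('scene','side'):
    im=cv2.imread(f'pics/{n}0.png');k=3
    im=cv2.resize(im,None,fx=k,fy=k,interpolation=cv2.INTER_CUBIC)
    def dr(P,col,z=0):
        uv=((proj(n,P)+.5)*k-.5).round().astype(np.int32);cv2.polylines(im,[cv2.convexHull(uv)],True,col,1,cv2.LINE_AA)
    for o,(m,z0,_,_) in obs.items(): dr(cyl(*R[o],m,z0),(0,255,0))
    b=box(*R['carton'],20,35,90);dr(b,(255,0,255));dr(b[4:],(255,0,255))
    for t in tr: 
        b=box(*R[t],46,109,14);dr(b[4:],(0,255,255));dr(b,(0,255,255))
        x,y,a=R[t];d={'bt':78,'jt':78,'ct':66}[t];sx,sy=x-np.sin(a)*d,y+np.cos(a)*d;print(t,'sample pred',sx.round(1),sy.round(1))
        if t=='ct': dr(box(sx,sy,a,20,35,90,4),(255,0,255))
    y0,x0=(270,390) if n=='scene' else (330,390)
    cv2.imwrite(f'pics/ov_{n}.png',im[y0:y0+600,x0:x0+800])
    if n=='scene': cv2.imwrite(f'pics/ov_{n}2.png',im[470:1070,480:1280])
E
python3 fit2.py | tail -12
```

```text
side bt [array([ 573.7, -140.6]), array([ 676.7, -344.7])] jt [593.51643965 109.04445946]
carton [ 5.03566e+02 -1.34300e+00  6.50000e-02] [-1.2 -1.2  0.3  0.4  1.1  0.3 -0.9 -3.7  0.1  2.3 -0.4 -1.7 -1.1 -1.8
  0.7 -0.1  0.4 -1.  -0.2 -3.4 -0.5  0.1  0.4  0.4]
bt [ 6.27228e+02 -2.37379e+02  3.90000e-02] [-0.3 -1.4 -1.5 -1.   0.4 -0.5 -0.9 -2.9  0.3 -0.2]
jt [ 6.3516e+02  5.1990e+00 -5.7000e-02] [ 0.7 -1.3 -1.8 -0.   0.5  0.3 -0.6 -1.5]
ct [6.08680e+02 2.29695e+02 3.10000e-02] [-1.4 -2.2 -2.1 -0.7  3.2  2.1]
bt sample pred 624.1 -159.4
jt sample pred 639.6 83.1
ct sample pred 606.6 295.7
bt sample pred 624.1 -159.4
jt sample pred 639.6 83.1
ct sample pred 606.6 295.7
```

View pics/ov_scene2.png

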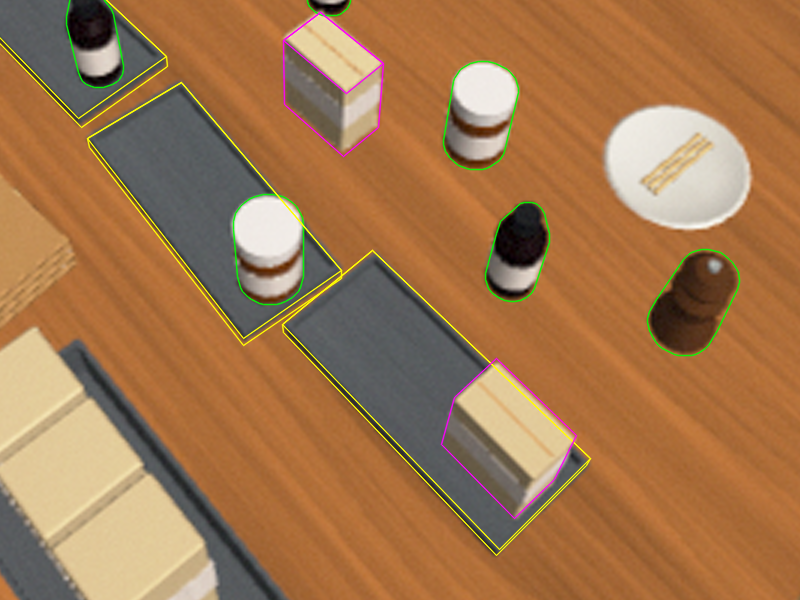

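View pics/ov_side.png

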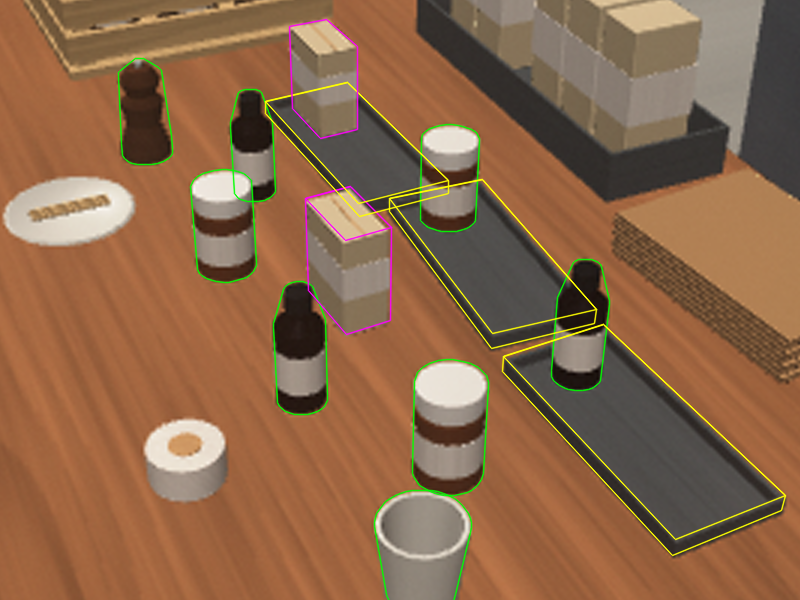

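```bash
cat > go.py <<'E'
import sys,numpy as np
from scipy.spatial.transform import Rotation as Rn
from station import ctrl
s=ctrl.sense();p=s['tool_pos'];R=Rn.from_euler('xyz',s['tool_rot'])
t=np.array([float(v) for v in sys.argv[1:4]]);yaw=float(sys.argv[4])
Rt=Rn.from_euler('xyz',[-np.pi/2,0,yaw])
print('t',round(s['clock'],2),'pos',p.round(1),'rot',s['tool_rot'].round(3),'F',s['contact_force'].round(1),'w',round(s['grip_width'],3),'q',s['joint_positions'].round(2))
print('slide cm',(R.inv().apply(t-p)/10).round(2),'twist',np.degrees((R.inv()*Rt).as_rotvec()).round(2))
E
python3 go.py 431.5 95 250 0
```

```text
t 0.15 pos [238.4 604.2 263.1] rot [-1.571e+00  1.000e-03  1.195e+00] F [-0.4 -0.5 -0.2] w 1.001 q [-1.26  0.54 -0.    1.54  0.    1.07 -0.07]
slide cm [-40.28   1.36 -36.65] twist [ 5.000e-02  6.847e+01 -6.000e-02]
```

Call:
{"name": "play_rows", "arguments": {"steps": [{"slide":[-2,0,-2],"twist":[0,5,0],"hand":-1},{"slide":[-5,0,-4.5],"twist":[0,11,0],"hand":-1},{"slide":[-8,0.5,-7],"twist":[0,17,0],"hand":-1},{"slide":[-10.5,0.5,-9.5],"twist":[0,23,0],"hand":-1},{"slide":[-13,0.5,-12],"twist":[0,29,0],"hand":-1},{"slide":[-15.5,0.5,-14.5],"twist":[0,35,0],"hand":-1},{"slide":[-18,1,-17],"twist":[0,41,0],"hand":-1},{"slide":[-20.5,1,-19.5],"twist":[0,46,0],"hand":-1}], "grip_force": 20}}

```text
clock: 0.82
tool_pos: [344.8, 340.4, 253.1]
tool_rot: [-1.571, 0.001, 0.387]
contact_force: [0.5, 0.5, -0.6]
grip_width: 1.0
```

```bash
python3 go.py 431.5 95 250 0
```

```text
t 0.82 pos [344.8 340.4 253.1] rot [-1.571e+00  1.000e-03  3.870e-01] F [ 0.5  0.5 -0.6] w 1.0 q [-1.06  0.27  0.23  1.99 -0.08  0.89 -0.41]
slide cm [ -1.23   0.32 -26.  ] twist [ 0.03 22.18 -0.04]
```

Call:
{"name": "play_rows", "arguments": {"steps": [{"slide":[-0.2,0,-3.5],"twist":[0,4,0],"hand":-1},{"slide":[-0.4,0.1,-7],"twist":[0,8,0],"hand":-1},{"slide":[-0.6,0.1,-11],"twist":[0,12,0],"hand":-1},{"slide":[-0.8,0.2,-15],"twist":[0,16,0],"hand":-1},{"slide":[-1,0.3,-19],"twist":[0,19,0],"hand":-1},{"slide":[-1.2,0.3,-23],"twist":[0,22.4,0],"hand":-1},{"slide":[-1.2,0.3,-26],"twist":[0,22.4,0],"hand":-1},{"slide":[-1.2,0.3,-26],"twist":[0,22.4,0],"hand":-1}]}}

```text
clock: 1.48
tool_pos: [434.6, 91.5, 251.0]
tool_rot: [-1.573, -0.001, -0.008]
contact_force: [-0.1, 0.5, 0.2]
grip_width: 1.0
```

```bash
python3 go.py 431.5 95 66 0;python3 - <<'E'
from station import ctrl
import cv2
cv2.imwrite("pics/w1.png",cv2.cvtColor(ctrl.get_image("wrist"),cv2.COLOR_RGB2BGR))
E
```

```text
t 1.48 pos [434.6  91.5 251. ] rot [-1.573e+00 -1.000e-03 -8.000e-03] F [-0.1  0.5  0.2] w 1.0 q [-0.71  0.21  0.46  2.09 -0.12  0.86 -0.19]
slide cm [-0.34 18.5   0.38] twist [ 0.1  -0.44  0.09]
```

View pics/w1.png

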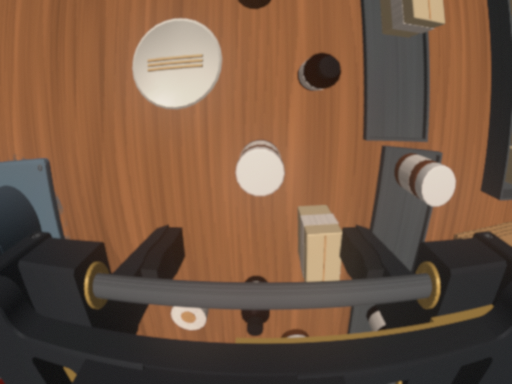

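```bash
cat >> h.py <<'E'
def wproj(P):
    p=ctrl.camera_params('wrist');E=np.array(p['extrinsics']);q=np.atleast_2d(P)@E[:3,:3].T+E[:3,3]
    r=np.hypot(q[:,0],q[:,1]);th=np.arctan2(r,q[:,2]);return np.c_[q[:,0],q[:,1]]/r[:,None]*th[:,None]*p['fx']+[p['cx'],p['cy']]
E
python3 - <<'E'
from h import *
im=cv2.imread('pics/w1.png')
for x,y,m,z in((431.5,94.9,JAR,0),(496.4,200.5,BOT,0),(636.3,80.8,JAR,4),(423.5,-96.6,BOT,0)):
    uv=wproj(cyl(x,y,m,z));print(uv[48:96].mean(0))
    cv2.polylines(im,[cv2.convexHull(uv.astype(np.int32))],True,(0,255,0),1)
for b,z,h,a in(((503.6,-1.3,.065),0,90,(20,35)),((608.7,229.7,.031),0,14,(46,109)),((635.2,5.2,-.057),0,14,(46,109))):
    B=wproj(box(*b,*a,h,z)).astype(np.int32);cv2.polylines(im,[B[4:]],True,(255,0,255),1)
cv2.imwrite('pics/w1o.png',cv2.resize(im,(768,576)))
E
```

```text
[259.78977557 176.62406916]
[323.58847399  73.14803793]
[438.19122868 190.18455465]
[254.69570221 317.65322812]
```

View pics/w1o.png

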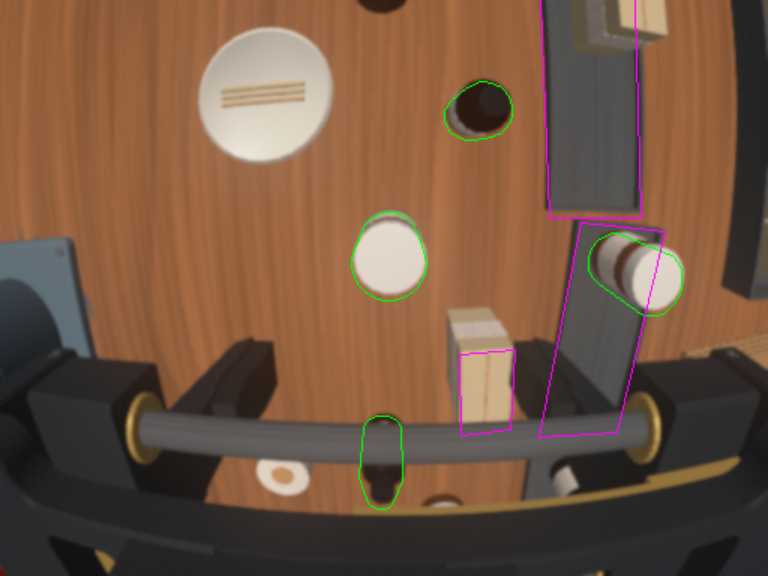

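```bash
python3 go.py 431.5 95 66 0
```

```text
t 1.53 pos [433.7  94.6 250.8] rot [-1.571 -0.    -0.005] F [-0.8  2.2  1.1] w 0.998 q [-0.71  0.21  0.45  2.09 -0.12  0.86 -0.2 ]
slide cm [-0.23 18.48  0.05] twist [ 0.04 -0.28  0.03]
```

Call:
{"name": "play_rows", "arguments": {"steps": [{"slide":[-0.1,2,0],"twist":[0,0,0],"hand":-1},{"slide":[-0.2,5,0],"twist":[0,0,0],"hand":-1},{"slide":[-0.2,8,0],"twist":[0,0,0],"hand":-1},{"slide":[-0.2,11,0],"twist":[0,0,0],"hand":-1},{"slide":[-0.2,13,0],"twist":[0,0,0],"hand":-1},{"slide":[-0.2,13,0],"twist":[0,0,0],"hand":-1},{"slide":[-0.2,13,0],"twist":[0,0,0],"hand":-1}]}}

```text
clock: 2.12
tool_pos: [430.2, 98.2, 120.3]
tool_rot: [-1.571, 0.002, 0.003]
contact_force: [0.5, -0.0, 0.0]
grip_width: 1.0
```

```bash
python3 go.py 431.5 95 66 0
```

```text
t 2.12 pos [430.2  98.2 120.3] rot [-1.571  0.002  0.003] F [ 0.5 -0.   0. ] w 1.0 q [-0.62  0.45  0.35  2.19 -0.29  0.55 -0.04]
slide cm [ 0.15  5.43 -0.32] twist [ 0.03  0.14 -0.13]
```

Call:
{"name": "play_rows", "arguments": {"steps": [{"slide":[0.15,1,-0.3],"twist":[0,0,0],"hand":-1},{"slide":[0.15,2.5,-0.3],"twist":[0,0,0],"hand":-1},{"slide":[0.15,4,-0.3],"twist":[0,0,0],"hand":-1},{"slide":[0.15,5.4,-0.3],"twist":[0,0,0],"hand":-1},{"slide":[0.15,5.4,-0.3],"twist":[0,0,0],"hand":-1},{"slide":[0.15,5.4,-0.3],"twist":[0,0,0],"hand":-1},{"slide":[0.15,5.4,-0.3],"twist":[0,0,0],"hand":-1}]}}

```text
clock: 2.7
tool_pos: [433.4, 94.8, 67.7]
tool_rot: [-1.57, -0.002, 0.001]
contact_force: [0.2, 0.6, 0.4]
grip_width: 1.002
```

```bash
python3 go.py 431.5 95 66 0; python3 - <<'E'
from station import ctrl
import cv2,numpy as np
a=cv2.cvtColor(ctrl.get_image("scene"),cv2.COLOR_RGB2BGR)[100:300,220:470];b=cv2.cvtColor(ctrl.get_image("side"),cv2.COLOR_RGB2BGR)[100:300,100:350]
cv2.imwrite("pics/g1.png",cv2.resize(np.hstack([a,b]),(800,320)))
E
```

```text
t 2.7 pos [433.4  94.8  67.7] rot [-1.57e+00 -2.00e-03  1.00e-03] F [0.2 0.6 0.4] w 1.002 q [-0.54  0.56  0.27  2.2  -0.36  0.42  0.03]
slide cm [-0.19  0.17  0.02] twist [-0.04  0.07  0.1 ]
```

View pics/g1.png

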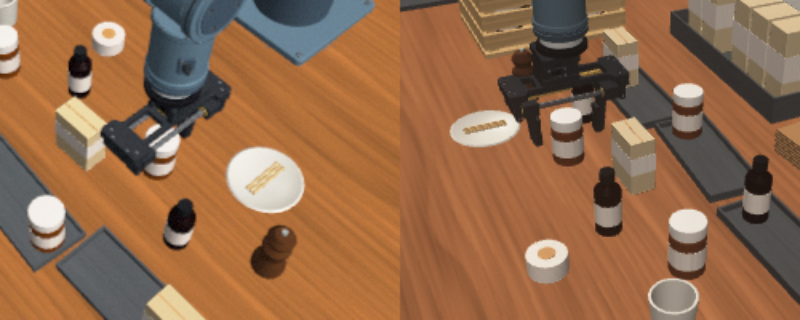

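Call:
{"name": "play_rows", "arguments": {"steps": [{"slide":[-0.1,0.15,0],"twist":[0,0,0],"hand":-0.5},{"slide":[-0.1,0.15,0],"twist":[0,0,0],"hand":-0.3},{"slide":[-0.1,0.15,0],"twist":[0,0,0],"hand":-0.2},{"slide":[-0.1,0.15,0],"twist":[0,0,0],"hand":-0.1},{"slide":[-0.1,0.15,0],"twist":[0,0,0],"hand":0},{"slide":[-0.1,0.15,0],"twist":[0,0,0],"hand":0.2},{"slide":[-0.1,0.15,0],"twist":[0,0,0],"hand":0.4},{"slide":[-0.1,0.15,0],"twist":[0,0,0],"hand":0.4}], "grip_force": 20}}

```text
clock: 3.47
tool_pos: [431.8, 94.6, 65.3]
tool_rot: [-1.571, -0.0, 0.001]
contact_force: [0.7, 0.1, 0.2]
grip_width: 0.564
```

```bash
python3 go.py 431.5 95 66 0
```

```text
t 3.47 pos [431.8  94.6  65.3] rot [-1.571e+00 -0.000e+00  1.000e-03] F [0.7 0.1 0.2] w 0.564 q [-0.54  0.57  0.27  2.2  -0.37  0.42  0.03]
slide cm [-0.03 -0.07  0.04] twist [-0.    0.07  0.03]
```

Call:
{"name": "play_rows", "arguments": {"steps": [{"slide":[0,-0.5,0],"twist":[0,0,0],"hand":0.4},{"slide":[0,-2,0],"twist":[0,0,0],"hand":0.4},{"slide":[0,-4,0],"twist":[0,0,0],"hand":0.4},{"slide":[0,-6.5,0],"twist":[0,0,0],"hand":0.4},{"slide":[0,-9,0],"twist":[0,0,0],"hand":0.4},{"slide":[0,-11,0],"twist":[0,0,0],"hand":0.4},{"slide":[0,-12.5,0],"twist":[0,0,0],"hand":0.4},{"slide":[0,-12.5,0],"twist":[0,0,0],"hand":0.4}], "grip_force": 25}}

```text
clock: 4.13
tool_pos: [432.7, 94.9, 192.7]
tool_rot: [-1.569, -0.004, 0.001]
contact_force: [0.8, 0.2, -2.1]
grip_width: 0.56
```

```bash
python3 go.py 632 -58 190 -0.03
```

```text
t 4.13 pos [432.7  94.9 192.7] rot [-1.569e+00 -4.000e-03  1.000e-03] F [ 0.8  0.2 -2.1] w 0.56 q [-0.69  0.31  0.44  2.15 -0.2   0.71 -0.12]
slide cm [ 19.91   0.31 -15.31] twist [-0.12  1.78  0.22]
```

Call:
{"name": "play_rows", "arguments": {"steps": [{"slide":[1,0,-0.8],"twist":[0,0,0],"hand":0.4},{"slide":[3,0,-2.3],"twist":[0,0,0],"hand":0.4},{"slide":[6,0,-4.6],"twist":[0,0,0],"hand":0.4},{"slide":[9,0,-7],"twist":[0,0,0],"hand":0.4},{"slide":[12,0,-9.3],"twist":[0,0.5,0],"hand":0.4},{"slide":[15,0,-11.6],"twist":[0,1,0],"hand":0.4},{"slide":[18,0,-13.8],"twist":[0,1.5,0],"hand":0.4},{"slide":[19.9,0,-15.3],"twist":[0,1.8,0],"hand":0.4}]}}

```text
clock: 4.8
tool_pos: [632.2, -61.0, 188.7]
tool_rot: [-1.572, 0.001, -0.032]
contact_force: [0.7, 0.1, -1.5]
grip_width: 0.56
```

Call:
{"name": "play_rows", "arguments": {"steps": [{"slide":[0,0,0],"twist":[0,0,0],"hand":0.4},{"slide":[0,0,0],"twist":[0,0,0],"hand":0.4},{"slide":[0,0,0],"twist":[0,0,0],"hand":0.4}]}}

```text
clock: 5.05
tool_pos: [629.3, -57.4, 188.7]
tool_rot: [-1.57, 0.003, -0.03]
contact_force: [-0.6, -0.2, -1.3]
grip_width: 0.56
```

```bash
python3 go.py 632 -58 70 -0.03; python3 - <<'E'
from station import ctrl
import cv2,numpy as np
a=cv2.cvtColor(ctrl.get_image("scene"),cv2.COLOR_RGB2BGR)[100:300,120:370];b=cv2.cvtColor(ctrl.get_image("side"),cv2.COLOR_RGB2BGR)[100:300,200:450]
cv2.imwrite("pics/p1.png",cv2.resize(np.hstack([a,b]),(800,320)))
E
```

```text
t 5.05 pos [629.3 -57.4 188.7] rot [-1.57   0.003 -0.03 ] F [-0.6 -0.2 -1.3] w 0.56 q [-0.28  0.63  0.43  1.67 -0.31  0.92  0.24]
slide cm [ 0.31 11.87 -0.06] twist [-0.04  0.01 -0.18]
```

View pics/p1.png

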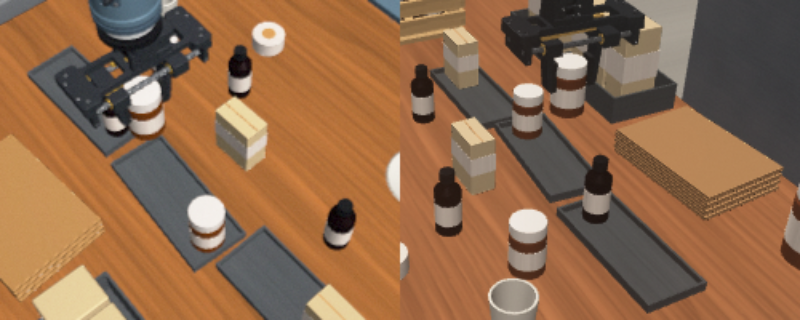

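Call:
{"name": "play_rows", "arguments": {"steps": [{"slide":[0.1,1,0],"twist":[0,0,0],"hand":0.4},{"slide":[0.2,3,0],"twist":[0,0,0],"hand":0.4},{"slide":[0.2,5,0],"twist":[0,0,0],"hand":0.4},{"slide":[0.2,7.5,0],"twist":[0,0,0],"hand":0.4},{"slide":[0.2,9.5,0],"twist":[0,0,0],"hand":0.4},{"slide":[0.2,10.5,0],"twist":[0,0,0],"hand":0.4},{"slide":[0.2,11.3,0],"twist":[0,0,0],"hand":0.4},{"slide":[0.2,11.3,0],"twist":[0,0,0],"hand":0.4}]}}

```text
clock: 5.82
tool_pos: [631.7, -57.8, 75.9]
tool_rot: [-1.571, 0.002, -0.03]
contact_force: [0.1, -0.2, -1.7]
grip_width: 0.561
```

Call:
{"name": "play_rows", "arguments": {"steps": [{"slide":[0,0,0],"twist":[0,0,0],"hand":0.4},{"slide":[0,0,0],"twist":[0,0,0],"hand":0.4}]}}

```text
clock: 5.98
tool_pos: [633.6, -58.4, 78.4]
tool_rot: [-1.571, -0.002, -0.03]
contact_force: [-0.4, -0.7, -1.4]
grip_width: 0.561
```

```bash
python3 go.py 632 -58 69.5 -0.03
```

```text
t 5.98 pos [633.6 -58.4  78.4] rot [-1.571 -0.002 -0.03 ] F [-0.4 -0.7 -1.4] w 0.561 q [-0.23  0.78  0.37  1.7  -0.39  0.73  0.3 ]
slide cm [-0.16  0.89  0.03] twist [ 0.   -0.01  0.12]
```

Call:
{"name": "play_rows", "arguments": {"steps": [{"slide":[0,0.2,0],"twist":[0,0,0],"hand":0.4},{"slide":[0,0.4,0],"twist":[0,0,0],"hand":0.4},{"slide":[0,0.5,0],"twist":[0,0,0],"hand":0.4},{"slide":[0,0.6,0],"twist":[0,0,0],"hand":0.4},{"slide":[0,0.6,0],"twist":[0,0,0],"hand":0.4},{"slide":[0,0.6,0],"twist":[0,0,0],"hand":0.4},{"slide":[0,0.6,0],"twist":[0,0,0],"hand":0.4}]}}

```text
clock: 6.57
tool_pos: [632.7, -58.3, 71.3]
tool_rot: [-1.571, -0.0, -0.03]
contact_force: [-0.1, 0.7, -1.8]
grip_width: 0.558
```

```bash
python3 go.py 632 -58 69.3 -0.03
```

```text
t 6.57 pos [632.7 -58.3  71.3] rot [-1.571 -0.    -0.03 ] F [-0.1  0.7 -1.8] w 0.558 q [-0.23  0.79  0.36  1.7  -0.39  0.72  0.3 ]
slide cm [-0.07  0.2   0.03] twist [ 0.   -0.01  0.  ]
```

Two millimetres to go, slowly.

Call:
{"name": "play_rows", "arguments": {"steps": [{"slide":[0,0.05,0],"twist":[0,0,0],"hand":0.4},{"slide":[0,0.1,0],"twist":[0,0,0],"hand":0.4},{"slide":[0,0.15,0],"twist":[0,0,0],"hand":0.4},{"slide":[0,0.2,0],"twist":[0,0,0],"hand":0.4},{"slide":[0,0.2,0],"twist":[0,0,0],"hand":0.4},{"slide":[0,0.2,0],"twist":[0,0,0],"hand":0.4}]}}

```text
clock: 7.07
tool_pos: [632.7, -58.3, 69.4]
tool_rot: [-1.571, -0.0, -0.03]
contact_force: [-1.2, 0.9, -0.2]
grip_width: 0.563
```

```bash
python3 go.py 632 -58 69.3 -0.03
```

```text
t 7.07 pos [632.7 -58.3  69.4] rot [-1.571 -0.    -0.03 ] F [-1.2  0.9 -0.2] w 0.563 q [-0.23  0.79  0.36  1.7  -0.39  0.72  0.3 ]
slide cm [-0.08  0.01  0.03] twist [-0.   -0.01  0.01]
```

Call:
{"name": "play_rows", "arguments": {"steps": [{"slide":[0,0.05,0],"twist":[0,0,0],"hand":0.4},{"slide":[0,0.05,0],"twist":[0,0,0],"hand":-0.1},{"slide":[0,0.05,0],"twist":[0,0,0],"hand":-0.2},{"slide":[0,0.05,0],"twist":[0,0,0],"hand":-0.3},{"slide":[0,0.05,0],"twist":[0,0,0],"hand":-0.5},{"slide":[0,0.05,0],"twist":[0,0,0],"hand":-1},{"slide":[0,0.05,0],"twist":[0,0,0],"hand":-1},{"slide":[0,0.05,0],"twist":[0,0,0],"hand":-1}]}}

```text
clock: 7.73
tool_pos: [632.7, -58.3, 68.7]
tool_rot: [-1.571, -0.0, -0.03]
contact_force: [0.1, -0.3, -0.4]
grip_width: 0.929
```

```bash
python3 go.py 632 -58 200 -0.03; python3 - <<'E'
from station import ctrl
import cv2,numpy as np
a=cv2.cvtColor(ctrl.get_image("scene"),cv2.COLOR_RGB2BGR)[100:300,120:370];b=cv2.cvtColor(ctrl.get_image("side"),cv2.COLOR_RGB2BGR)[100:300,200:450]
cv2.imwrite("pics/p1b.png",cv2.resize(np.hstack([a,b]),(800,320)))
E
```

```text
t 7.73 pos [632.7 -58.3  68.7] rot [-1.571 -0.    -0.03 ] F [ 0.1 -0.3 -0.4] w 0.929 q [-0.23  0.79  0.36  1.7  -0.39  0.72  0.3 ]
slide cm [ -0.07 -13.13   0.03] twist [ 0.   -0.01  0.01]
```

View pics/p1b.png

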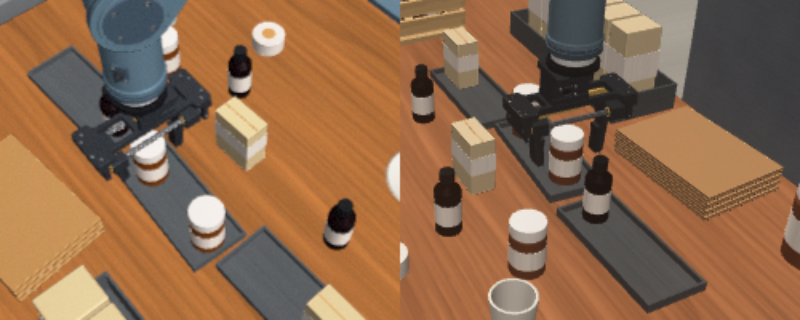

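Call:
{"name": "play_rows", "arguments": {"steps": [{"slide":[0,-1,0],"twist":[0,0,0],"hand":-1},{"slide":[0,-3,0],"twist":[0,0,0],"hand":-1},{"slide":[0,-6,0],"twist":[0,0,0],"hand":-1},{"slide":[0,-9,0],"twist":[0,0,0],"hand":-1},{"slide":[0,-11,0],"twist":[0,0,0],"hand":-1},{"slide":[0,-12,0],"twist":[0,0,0],"hand":-1},{"slide":[0,-12,0],"twist":[0,0,0],"hand":-1},{"slide":[0,-12,0],"twist":[0,0,0],"hand":-1}]}}

```text
clock: 8.5
tool_pos: [632.5, -58.1, 188.6]
tool_rot: [-1.571, -0.0, -0.03]
contact_force: [0.2, -0.2, -0.9]
grip_width: 1.005
```

```bash
python3 go.py 487 -213.5 190 0
```

```text
t 8.5 pos [632.5 -58.1 188.6] rot [-1.571 -0.    -0.03 ] F [ 0.2 -0.2 -0.9] w 1.005 q [-0.28  0.63  0.44  1.66 -0.32  0.92  0.25]
slide cm [-14.08  -0.15 -15.97] twist [-0.01 -1.72  0.01]
```

Call:
{"name": "play_rows", "arguments": {"steps": [{"slide":[-1,0,-1],"twist":[0,0,0],"hand":-1},{"slide":[-3,0,-3.4],"twist":[0,0,0],"hand":-1},{"slide":[-5.5,0,-6.3],"twist":[0,0,0],"hand":-1},{"slide":[-8,0,-9.1],"twist":[0,-1,0],"hand":-1},{"slide":[-10.5,0,-12],"twist":[0,-1,0],"hand":-1},{"slide":[-13,0,-14.8],"twist":[0,-1.7,0],"hand":-1},{"slide":[-14,0,-16],"twist":[0,-1.7,0],"hand":-1},{"slide":[-14,0,-16],"twist":[0,-1.7,0],"hand":-1}]}}

```text
clock: 9.17
tool_pos: [483.5, -217.5, 187.3]
tool_rot: [-1.571, 0.004, -0.007]
contact_force: [0.1, 0.7, 0.8]
grip_width: 1.002
```

```bash
python3 go.py 487 -213.5 66 0
```

```text
t 9.17 pos [ 483.5 -217.5  187.3] rot [-1.571  0.004 -0.007] F [0.1 0.7 0.8] w 1.002 q [-0.02  0.47  0.46  1.94 -0.28  0.8   0.59]
slide cm [ 0.4  12.13  0.41] twist [ 0.03 -0.43 -0.25]
```

Call:
{"name": "play_rows", "arguments": {"steps": [{"slide":[0,1,0],"twist":[0,0,0],"hand":-1},{"slide":[0,3,0],"twist":[0,0,0],"hand":-1},{"slide":[0,5,0],"twist":[0,0,0],"hand":-1},{"slide":[0,7,0],"twist":[0,0,0],"hand":-1},{"slide":[0,7,0],"twist":[0,0,0],"hand":-1},{"slide":[0,7,0],"twist":[0,0,0],"hand":-1},{"slide":[0,7,0],"twist":[0,0,0],"hand":-1}]}}

```text
clock: 9.75
tool_pos: [488.6, -213.3, 118.7]
tool_rot: [-1.571, -0.0, 0.001]
contact_force: [0.7, 0.0, 0.4]
grip_width: 0.998
```

```bash
python3 go.py 487 -213.5 66 0
```

```text
t 9.75 pos [ 488.6 -213.3  118.7] rot [-1.571e+00 -0.000e+00  1.000e-03] F [0.7 0.  0.4] w 0.998 q [ 0.02  0.58  0.4   1.97 -0.35  0.66  0.64]
slide cm [-0.16  5.27 -0.02] twist [-0.01  0.05  0.  ]
```

Call:
{"name": "play_rows", "arguments": {"steps": [{"slide":[-0.1,1.5,0],"twist":[0,0,0],"hand":-1},{"slide":[-0.1,3,0],"twist":[0,0,0],"hand":-1},{"slide":[-0.1,4.5,0],"twist":[0,0,0],"hand":-1},{"slide":[-0.1,5.3,0],"twist":[0,0,0],"hand":-1},{"slide":[-0.1,5.3,0],"twist":[0,0,0],"hand":-1},{"slide":[-0.1,5.3,0],"twist":[0,0,0],"hand":-1},{"slide":[-0.1,5.3,0],"twist":[0,0,0],"hand":-1},{"slide":[-0.1,5.3,0],"twist":[0,0,0],"hand":-1}]}}

```text
clock: 10.42
tool_pos: [487.7, -214.2, 66.7]
tool_rot: [-1.571, -0.002, -0.0]
contact_force: [-0.8, 0.6, -0.5]
grip_width: 0.998
```

```bash
python3 go.py 487 -213.5 66 0; python3 - <<'E'
from station import ctrl
import cv2,numpy as np
b=cv2.cvtColor(ctrl.get_image("side"),cv2.COLOR_RGB2BGR)[150:350,150:400]
cv2.imwrite("pics/g2.png",cv2.resize(b,(600,480)))
E
```

```text
t 10.42 pos [ 487.7 -214.2   66.7] rot [-1.571 -0.002 -0.   ] F [-0.8  0.6 -0.5] w 0.998 q [ 0.07  0.67  0.34  1.98 -0.41  0.56  0.69]
slide cm [-0.07  0.07  0.07] twist [ 0.03 -0.02  0.09]
```

View pics/g2.png

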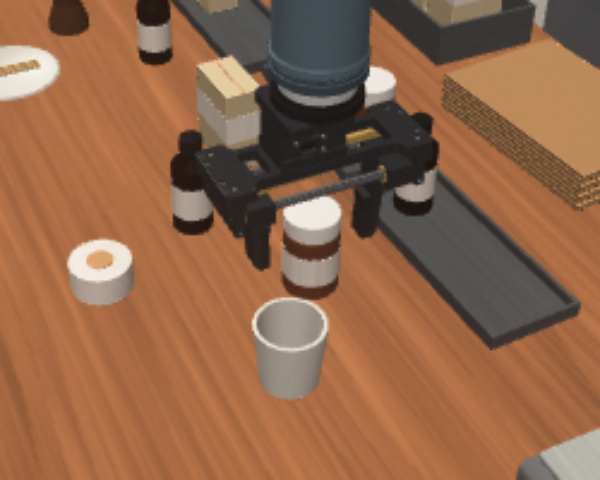

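Straddles the jar at crop (312,245), clear of cup and bottle. Close and lift.

Call:
{"name": "play_rows", "arguments": {"steps": [{"slide":[0,0.1,0],"twist":[0,0,0],"hand":-0.5},{"slide":[0,0.1,0],"twist":[0,0,0],"hand":-0.3},{"slide":[0,0.1,0],"twist":[0,0,0],"hand":-0.2},{"slide":[0,0.1,0],"twist":[0,0,0],"hand":-0.1},{"slide":[0,0.1,0],"twist":[0,0,0],"hand":0},{"slide":[0,0.1,0],"twist":[0,0,0],"hand":0.2},{"slide":[0,0.1,0],"twist":[0,0,0],"hand":0.4},{"slide":[0,0.1,0],"twist":[0,0,0],"hand":0.4}], "grip_force": 25}}

```text
clock: 11.13
tool_pos: [487.1, -214.0, 64.8]
tool_rot: [-1.571, -0.0, -0.0]
contact_force: [0.3, -0.0, 0.5]
grip_width: 0.56
```

```bash
python3 go.py 487 -213.5 66 0
```

```text
t 11.13 pos [ 487.1 -214.    64.8] rot [-1.571 -0.    -0.   ] F [ 0.3 -0.   0.5] w 0.56 q [ 0.07  0.67  0.34  1.98 -0.41  0.55  0.69]
slide cm [-0.01 -0.12  0.05] twist [ 0.01 -0.02  0.02]
```

Call:
{"name": "play_rows", "arguments": {"steps": [{"slide":[0,-0.5,0],"twist":[0,0,0],"hand":0.4},{"slide":[0,-2,0],"twist":[0,0,0],"hand":0.4},{"slide":[0,-4,0],"twist":[0,0,0],"hand":0.4},{"slide":[0,-6.5,0],"twist":[0,0,0],"hand":0.4},{"slide":[0,-9,0],"twist":[0,0,0],"hand":0.4},{"slide":[0,-11,0],"twist":[0,0,0],"hand":0.4},{"slide":[0,-12.5,0],"twist":[0,0,0],"hand":0.4},{"slide":[0,-12.5,0],"twist":[0,0,0],"hand":0.4}]}}

```text
clock: 11.8
tool_pos: [488.2, -214.7, 192.6]
tool_rot: [-1.572, -0.005, -0.001]
contact_force: [1.2, -0.2, -1.5]
grip_width: 0.558
```

```bash
python3 go.py 634.5 7 190 -0.03
```

```text
t 11.8 pos [ 488.2 -214.7  192.6] rot [-1.572e+00 -5.000e-03 -1.000e-03] F [ 1.2 -0.2 -1.5] w 0.558 q [-0.03  0.46  0.47  1.93 -0.28  0.8   0.59]
slide cm [14.61  0.3  22.18] twist [0.06 1.67 0.27]
```

Call:
{"name": "play_rows", "arguments": {"steps": [{"slide":[0.8,0,1.2],"twist":[0,0,0],"hand":0.4},{"slide":[2.5,0,3.8],"twist":[0,0,0],"hand":0.4},{"slide":[4.8,0,7.2],"twist":[0,0,0],"hand":0.4},{"slide":[7,0,10.7],"twist":[0,0.5,0],"hand":0.4},{"slide":[9.3,0,14.1],"twist":[0,0.5,0],"hand":0.4},{"slide":[11.6,0,17.6],"twist":[0,1,0],"hand":0.4},{"slide":[13.5,0,20.5],"twist":[0,1.5,0],"hand":0.4},{"slide":[14.6,0,22.2],"twist":[0,1.7,0],"hand":0.4}]}}

```text
clock: 12.47
tool_pos: [634.1, 13.6, 188.1]
tool_rot: [-1.569, 0.001, -0.025]
contact_force: [-0.0, 0.1, -1.0]
grip_width: 0.559
```

Call:
{"name": "play_rows", "arguments": {"steps": [{"slide":[0,0,0],"twist":[0,0,0],"hand":0.4},{"slide":[0,0,0],"twist":[0,0,0],"hand":0.4},{"slide":[0,0,0],"twist":[0,0,0],"hand":0.4},{"slide":[0,0,0],"twist":[0,0,0],"hand":0.4},{"slide":[0,0,0],"twist":[0,0,0],"hand":0.4}]}}

```text
clock: 12.88
tool_pos: [632.3, 6.2, 189.6]
tool_rot: [-1.571, 0.001, -0.033]
contact_force: [-0.4, 0.1, -2.3]
grip_width: 0.557
```

```bash
python3 go.py 634.5 7 69 -0.03
```

```text
t 12.88 pos [632.3   6.2 189.6] rot [-1.571e+00  1.000e-03 -3.300e-02] F [-0.4  0.1 -2.3] w 0.557 q [-0.38  0.62  0.44  1.67 -0.31  0.92  0.14]
slide cm [ 0.22 12.06  0.09] twist [ 0.03 -0.14 -0.04]
```

Call:
{"name": "play_rows", "arguments": {"steps": [{"slide":[0.1,1,0],"twist":[0,0,0],"hand":0.4},{"slide":[0.2,3,0],"twist":[0,0,0],"hand":0.4},{"slide":[0.2,5,0],"twist":[0,0,0],"hand":0.4},{"slide":[0.2,7.5,0],"twist":[0,0,0],"hand":0.4},{"slide":[0.2,9.5,0],"twist":[0,0,0],"hand":0.4},{"slide":[0.2,10.5,0],"twist":[0,0,0],"hand":0.4},{"slide":[0.2,11.3,0],"twist":[0,0,0],"hand":0.4},{"slide":[0.2,11.3,0],"twist":[0,0,0],"hand":0.4}]}}

```text
clock: 13.55
tool_pos: [634.2, 7.5, 75.3]
tool_rot: [-1.571, 0.002, -0.031]
contact_force: [0.3, 0.8, -1.9]
grip_width: 0.56
```

Call:
{"name": "play_rows", "arguments": {"steps": [{"slide":[0,0,0],"twist":[0,0,0],"hand":0.4},{"slide":[0,0,0],"twist":[0,0,0],"hand":0.4},{"slide":[0,0,0],"twist":[0,0,0],"hand":0.4},{"slide":[0,0,0],"twist":[0,0,0],"hand":0.4}]}}

```text
clock: 13.88
tool_pos: [635.7, 7.9, 77.8]
tool_rot: [-1.571, -0.002, -0.03]
contact_force: [-0.2, 0.3, -1.1]
grip_width: 0.563
```

```bash
python3 go.py 634.5 7 69 -0.03; python3 - <<'E'
from station import ctrl
import cv2,numpy as np
a=cv2.cvtColor(ctrl.get_image("scene"),cv2.COLOR_RGB2BGR)[100:300,120:370];b=cv2.cvtColor(ctrl.get_image("side"),cv2.COLOR_RGB2BGR)[100:300,200:450]
cv2.imwrite("pics/p2.png",cv2.resize(np.hstack([a,b]),(800,320)))
E
```

```text
t 13.88 pos [635.7   7.9  77.8] rot [-1.571 -0.002 -0.03 ] F [-0.2  0.3 -1.1] w 0.563 q [-0.34  0.78  0.37  1.7  -0.39  0.73  0.19]
slide cm [-0.12  0.88 -0.1 ] twist [-0.01 -0.01  0.1 ]
```

View pics/p2.png

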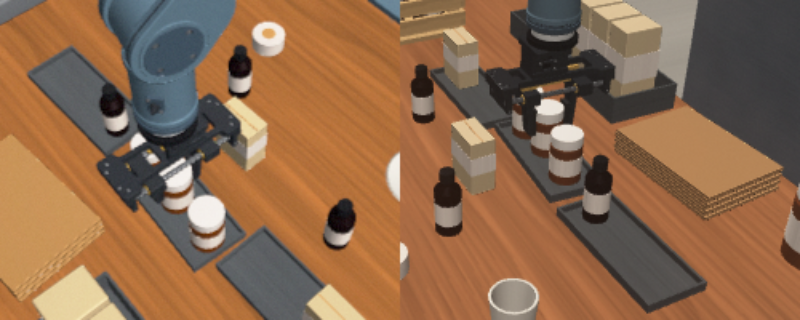

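Call:
{"name": "play_rows", "arguments": {"steps": [{"slide":[0,0.2,0],"twist":[0,0,0],"hand":0.4},{"slide":[0,0.4,0],"twist":[0,0,0],"hand":0.4},{"slide":[0,0.5,0],"twist":[0,0,0],"hand":0.4},{"slide":[0,0.6,0],"twist":[0,0,0],"hand":0.4},{"slide":[0,0.65,0],"twist":[0,0,0],"hand":0.4},{"slide":[0,0.7,0],"twist":[0,0,0],"hand":0.4},{"slide":[0,0.7,0],"twist":[0,0,0],"hand":0.4},{"slide":[0,0.7,0],"twist":[0,0,0],"hand":0.4}]}}

```text
clock: 14.65
tool_pos: [635.1, 7.9, 69.7]
tool_rot: [-1.571, -0.0, -0.03]
contact_force: [-0.7, -0.3, -1.6]
grip_width: 0.561
```

```bash
python3 go.py 634.5 7 68.8 -0.03
```

```text
t 14.65 pos [635.1   7.9  69.7] rot [-1.571 -0.    -0.03 ] F [-0.7 -0.3 -1.6] w 0.561 q [-0.33  0.79  0.36  1.7  -0.39  0.72  0.2 ]
slide cm [-0.06  0.09 -0.09] twist [ 0.   -0.01  0.  ]
```

Call:
{"name": "play_rows", "arguments": {"steps": [{"slide":[0,0.05,0],"twist":[0,0,0],"hand":0.4},{"slide":[0,0.1,0],"twist":[0,0,0],"hand":0.4},{"slide":[0,0.14,0],"twist":[0,0,0],"hand":0.4},{"slide":[0,0.14,0],"twist":[0,0,0],"hand":0.4},{"slide":[0,0.14,0],"twist":[0,0,0],"hand":0.4}]}}

```text
clock: 15.07
tool_pos: [635.2, 7.9, 68.8]
tool_rot: [-1.571, -0.0, -0.03]
contact_force: [-2.1, 0.4, 5.6]
grip_width: 0.56
```

```bash
python3 go.py 634.5 7 68.8 -0.03
```

```text
t 15.07 pos [635.2   7.9  68.8] rot [-1.571 -0.    -0.03 ] F [-2.1  0.4  5.6] w 0.56 q [-0.33  0.79  0.36  1.7  -0.39  0.72  0.2 ]
slide cm [-0.06 -0.   -0.09] twist [-0.01 -0.01  0.01]
```

Seated (upward contact). Release and rise.

Call:
{"name": "play_rows", "arguments": {"steps": [{"slide":[0,0,0],"twist":[0,0,0],"hand":0.1},{"slide":[0,0,0],"twist":[0,0,0],"hand":-0.1},{"slide":[0,0,0],"twist":[0,0,0],"hand":-0.2},{"slide":[0,0,0],"twist":[0,0,0],"hand":-0.3},{"slide":[0,0,0],"twist":[0,0,0],"hand":-0.5},{"slide":[0,0,0],"twist":[0,0,0],"hand":-0.8},{"slide":[0,0,0],"twist":[0,0,0],"hand":-1},{"slide":[0,0,0],"twist":[0,0,0],"hand":-1}]}}

```text
clock: 15.73
tool_pos: [635.0, 7.9, 68.2]
tool_rot: [-1.571, 0.0, -0.03]
contact_force: [0.0, -0.6, -0.1]
grip_width: 0.93
```

Call:
{"name": "play_rows", "arguments": {"steps": [{"slide":[0,-1,0],"twist":[0,0,0],"hand":-1},{"slide":[0,-3,0],"twist":[0,0,0],"hand":-1},{"slide":[0,-6,0],"twist":[0,0,0],"hand":-1},{"slide":[0,-9,0],"twist":[0,0,0],"hand":-1},{"slide":[0,-11,0],"twist":[0,0,0],"hand":-1},{"slide":[0,-12,0],"twist":[0,0,0],"hand":-1},{"slide":[0,-12,0],"twist":[0,0,0],"hand":-1},{"slide":[0,-12,0],"twist":[0,0,0],"hand":-1}]}}

```text
clock: 16.4
tool_pos: [634.8, 8.1, 188.2]
tool_rot: [-1.571, 0.0, -0.03]
contact_force: [-1.1, -0.1, -0.6]
grip_width: 0.998
```

```bash
python3 go.py 423.5 -96.6 190 0; python3 - <<'E'
from station import ctrl
import cv2,numpy as np
a=cv2.cvtColor(ctrl.get_image("scene"),cv2.COLOR_RGB2BGR)[100:300,120:370];b=cv2.cvtColor(ctrl.get_image("side"),cv2.COLOR_RGB2BGR)[100:300,200:450]
cv2.imwrite("pics/p2b.png",cv2.resize(np.hstack([a,b]),(800,320)))
E
```

```text
t 16.4 pos [634.8   8.1 188.2] rot [-1.571  0.    -0.03 ] F [-1.1 -0.1 -0.6] w 0.998 q [-0.38  0.63  0.44  1.66 -0.32  0.92  0.14]
slide cm [-20.81  -0.19 -11.1 ] twist [-0.01 -1.72 -0.  ]
```

View pics/p2b.png

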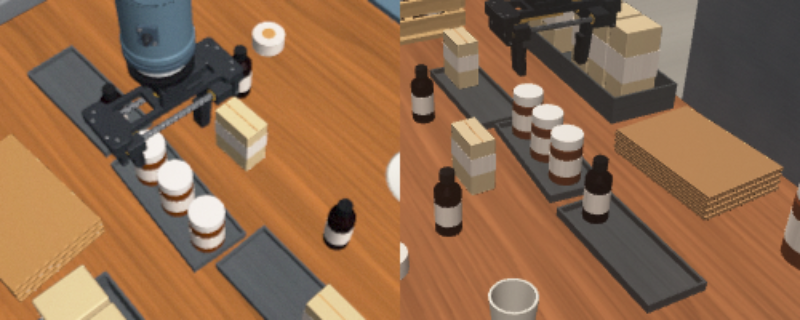

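Call:
{"name": "play_rows", "arguments": {"steps": [{"slide":[-1.5,0,-0.8],"twist":[0,0,0],"hand":-1},{"slide":[-4.5,0,-2.4],"twist":[0,0,0],"hand":-1},{"slide":[-8,0,-4.3],"twist":[0,0,0],"hand":-1},{"slide":[-11.5,0,-6.1],"twist":[0,-1,0],"hand":-1},{"slide":[-15,0,-8],"twist":[0,-1,0],"hand":-1},{"slide":[-18,0,-9.6],"twist":[0,-1.7,0],"hand":-1},{"slide":[-20,0,-10.7],"twist":[0,-1.7,0],"hand":-1},{"slide":[-20.8,0,-11.1],"twist":[0,-1.7,0],"hand":-1}]}}

```text
clock: 17.17
tool_pos: [419.5, -98.1, 187.1]
tool_rot: [-1.57, 0.005, -0.004]
contact_force: [-0.1, 1.1, 0.6]
grip_width: 1.0
```

Call:
{"name": "play_rows", "arguments": {"steps": [{"slide":[0,0,0],"twist":[0,0,0],"hand":-1},{"slide":[0,0,0],"twist":[0,0,0],"hand":-1},{"slide":[0,0,0],"twist":[0,0,0],"hand":-1},{"slide":[0,0,0],"twist":[0,0,0],"hand":-1},{"slide":[0,0,0],"twist":[0,0,0],"hand":-1},{"slide":[0,0,0],"twist":[0,0,0],"hand":-1}]}}

```text
clock: 17.67
tool_pos: [424.4, -96.4, 188.2]
tool_rot: [-1.571, -0.0, 0.0]
contact_force: [0.4, -0.8, 0.9]
grip_width: 1.002
```

```bash
python3 go.py 423.5 -96.6 67 0
```

```text
t 17.67 pos [424.4 -96.4 188.2] rot [-1.571 -0.     0.   ] F [ 0.4 -0.8  0.9] w 1.002 q [-0.3   0.31  0.49  2.17 -0.23  0.7   0.35]
slide cm [-9.000e-02  1.212e+01 -1.000e-02] twist [0.02 0.03 0.  ]
```

Call:
{"name": "play_rows", "arguments": {"steps": [{"slide":[-0.1,1,0],"twist":[0,0,0],"hand":-1},{"slide":[-0.1,3,0],"twist":[0,0,0],"hand":-1},{"slide":[-0.1,5.5,0],"twist":[0,0,0],"hand":-1},{"slide":[-0.1,8,0],"twist":[0,0,0],"hand":-1},{"slide":[-0.1,9.5,0],"twist":[0,0,0],"hand":-1},{"slide":[-0.1,10.5,0],"twist":[0,0,0],"hand":-1},{"slide":[-0.1,11,0],"twist":[0,0,0],"hand":-1},{"slide":[-0.1,11,0],"twist":[0,0,0],"hand":-1}]}}

```text
clock: 18.33
tool_pos: [422.7, -96.8, 77.8]
tool_rot: [-1.571, 0.001, -0.0]
contact_force: [0.7, 0.3, 0.7]
grip_width: 1.002
```

Call:
{"name": "play_rows", "arguments": {"steps": [{"slide":[0,0.3,0],"twist":[0,0,0],"hand":-1},{"slide":[0,0.6,0],"twist":[0,0,0],"hand":-1},{"slide":[0,0.8,0],"twist":[0,0,0],"hand":-1},{"slide":[0,0.8,0],"twist":[0,0,0],"hand":-1},{"slide":[0,0.8,0],"twist":[0,0,0],"hand":-1},{"slide":[0,0.8,0],"twist":[0,0,0],"hand":-1}]}}

```text
clock: 18.83
tool_pos: [422.9, -96.8, 70.6]
tool_rot: [-1.571, -0.0, -0.001]
contact_force: [-0.5, 0.5, -0.2]
grip_width: 1.0
```

```bash
python3 go.py 423.5 -96.6 68 0; python3 - <<'E'
from station import ctrl
import cv2,numpy as np
a=cv2.cvtColor(ctrl.get_image("scene"),cv2.COLOR_RGB2BGR)[60:260,180:430];b=cv2.cvtColor(ctrl.get_image("side"),cv2.COLOR_RGB2BGR)[130:330,130:380]
cv2.imwrite("pics/g3.png",cv2.resize(np.hstack([a,b]),(800,320)))
E
```

```text
t 18.83 pos [422.9 -96.8  70.6] rot [-1.571e+00 -0.000e+00 -1.000e-03] F [-0.5  0.5 -0.2] w 1.0 q [-0.14  0.56  0.32  2.22 -0.42  0.42  0.52]
slide cm [0.06 0.26 0.02] twist [-0.   -0.03  0.02]
```

View pics/g3.png

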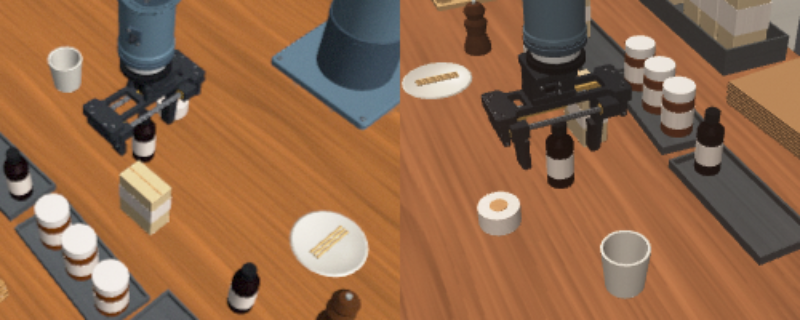

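Call:
{"name": "play_rows", "arguments": {"steps": [{"slide":[0.05,0.2,0],"twist":[0,0,0],"hand":-0.5},{"slide":[0.05,0.2,0],"twist":[0,0,0],"hand":-0.2},{"slide":[0.05,0.2,0],"twist":[0,0,0],"hand":0},{"slide":[0.05,0.2,0],"twist":[0,0,0],"hand":0.1},{"slide":[0.05,0.2,0],"twist":[0,0,0],"hand":0.2},{"slide":[0.05,0.2,0],"twist":[0,0,0],"hand":0.35},{"slide":[0.05,0.2,0],"twist":[0,0,0],"hand":0.6},{"slide":[0.05,0.2,0],"twist":[0,0,0],"hand":0.6}], "grip_force": 25}}

```text
clock: 19.6
tool_pos: [423.5, -96.9, 68.4]
tool_rot: [-1.571, -0.0, -0.001]
contact_force: [0.4, 0.5, -0.2]
grip_width: 0.425
```

```bash
python3 go.py 423.5 -96.6 68 0
```

```text
t 19.6 pos [423.5 -96.9  68.4] rot [-1.571e+00 -0.000e+00 -1.000e-03] F [ 0.4  0.5 -0.2] w 0.425 q [-0.14  0.56  0.32  2.22 -0.42  0.42  0.52]
slide cm [0.   0.04 0.03] twist [ 0.01 -0.03  0.02]
```

Call:
{"name": "play_rows", "arguments": {"steps": [{"slide":[0,-0.5,0],"twist":[0,0,0],"hand":0.6},{"slide":[0,-2,0],"twist":[0,0,0],"hand":0.6},{"slide":[0,-4,0],"twist":[0,0,0],"hand":0.6},{"slide":[0,-6.5,0],"twist":[0,0,0],"hand":0.6},{"slide":[0,-9,0],"twist":[0,0,0],"hand":0.6},{"slide":[0,-11,0],"twist":[0,0,0],"hand":0.6},{"slide":[0,-12.5,0],"twist":[0,0,0],"hand":0.6},{"slide":[0,-13,0],"twist":[0,0,0],"hand":0.6}]}}

```text
clock: 20.27
tool_pos: [424.1, -96.9, 200.4]
tool_rot: [-1.57, -0.003, -0.001]
contact_force: [0.0, -0.4, -1.8]
grip_width: 0.424
```

```bash
python3 go.py 629 -299 198 0.03
```

```text
t 20.27 pos [424.1 -96.9 200.4] rot [-1.57e+00 -3.00e-03 -1.00e-03] F [ 0.  -0.4 -1.8] w 0.424 q [-0.32  0.29  0.52  2.16 -0.21  0.73  0.34]
slide cm [ 20.5    0.3  -20.19] twist [-0.01 -1.76  0.18]
```

Call:
{"name": "play_rows", "arguments": {"steps": [{"slide":[1,0,-1],"twist":[0,0,0],"hand":0.6},{"slide":[3,0,-3],"twist":[0,0,0],"hand":0.6},{"slide":[5.5,0,-5.5],"twist":[0,0,0],"hand":0.6},{"slide":[8,0,-8],"twist":[0,-0.5,0],"hand":0.6},{"slide":[10.5,0,-10.5],"twist":[0,-1,0],"hand":0.6},{"slide":[13,0,-13],"twist":[0,-1,0],"hand":0.6},{"slide":[15.5,0,-15.4],"twist":[0,-1.5,0],"hand":0.6},{"slide":[17.5,0,-17.4],"twist":[0,-1.7,0],"hand":0.6}]}}

```text
clock: 20.93
tool_pos: [599.0, -272.5, 197.1]
tool_rot: [-1.571, 0.001, 0.029]
contact_force: [0.6, -1.0, -0.8]
grip_width: 0.424
```

Call:
{"name": "play_rows", "arguments": {"steps": [{"slide":[1.6,0,-1.5],"twist":[0,0,0],"hand":0.6},{"slide":[2.6,0,-2.5],"twist":[0,0,0],"hand":0.6},{"slide":[3.1,0,-2.8],"twist":[0,0,0],"hand":0.6},{"slide":[3.1,0,-2.8],"twist":[0,0,0],"hand":0.6},{"slide":[3.1,0,-2.8],"twist":[0,0,0],"hand":0.6},{"slide":[3.1,0,-2.8],"twist":[0,0,0],"hand":0.6},{"slide":[3.1,0,-2.8],"twist":[0,0,0],"hand":0.6}]}}

```text
clock: 21.52
tool_pos: [629.5, -297.0, 198.3]
tool_rot: [-1.57, 0.0, 0.03]
contact_force: [0.2, 0.3, -2.5]
grip_width: 0.422
```

```bash
python3 go.py 629 -299 72.4 0.03; python3 - <<'E'
from station import ctrl
import cv2,numpy as np
a=cv2.cvtColor(ctrl.get_image("scene"),cv2.COLOR_RGB2BGR)[60:260,80:330];b=cv2.cvtColor(ctrl.get_image("side"),cv2.COLOR_RGB2BGR)[130:330,200:450]
cv2.imwrite("pics/p3.png",cv2.resize(np.hstack([a,b]),(800,320)))
E
```

```text
t 21.52 pos [ 629.5 -297.   198.3] rot [-1.57  0.    0.03] F [ 0.2  0.3 -2.5] w 0.422 q [ 0.08  0.72  0.47  1.47 -0.36  1.03  0.67]
slide cm [-0.05 12.59 -0.21] twist [-0.05 -0.01 -0.03]
```

View pics/p3.png

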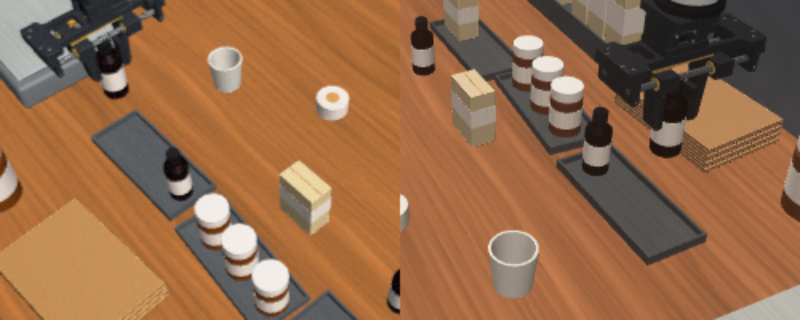

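```bash
python3 - <<'E'
from h import *
def back(n,u,v,z):
    c=C[n];d=np.array([(u-c['c'][0])/c['f'],(v-c['c'][1])/c['f'],1]);Rm=c['E'][:3,:3];o=-Rm.T@c['E'][:3,3];w=Rm.T@d
    return (o+w*(z-o[2])/w[2])[:2].round(0)
print(back('scene',160,92,0),back('scene',97,118,0),back('side',368,362,20), back('side',480,307,30))
E
```

```text
[ 513. -491.] [ 708. -518.] [ 506. -502.] [ 760. -495.]
```

Slab is 150 mm away; clear. Lower the bottle.

Call:
{"name": "play_rows", "arguments": {"steps": [{"slide":[-0.05,1,0],"twist":[0,0,0],"hand":0.6},{"slide":[-0.05,3,0],"twist":[0,0,0],"hand":0.6},{"slide":[-0.05,5,0],"twist":[0,0,0],"hand":0.6},{"slide":[-0.05,7.5,0],"twist":[0,0,0],"hand":0.6},{"slide":[-0.05,9.5,0],"twist":[0,0,0],"hand":0.6},{"slide":[-0.05,11,0],"twist":[0,0,0],"hand":0.6},{"slide":[-0.05,11.8,0],"twist":[0,0,0],"hand":0.6},{"slide":[-0.05,12,0],"twist":[0,0,0],"hand":0.6}]}}

```text
clock: 22.28
tool_pos: [628.6, -297.5, 76.5]
tool_rot: [-1.57, 0.002, 0.029]
contact_force: [0.1, -0.1, -1.3]
grip_width: 0.42
```

Call:
{"name": "play_rows", "arguments": {"steps": [{"slide":[0,0.1,0],"twist":[0,0,0],"hand":0.6},{"slide":[0,0.2,0],"twist":[0,0,0],"hand":0.6},{"slide":[0,0.2,0],"twist":[0,0,0],"hand":0.6},{"slide":[0,0.2,0],"twist":[0,0,0],"hand":0.6},{"slide":[0,0.2,0],"twist":[0,0,0],"hand":0.6},{"slide":[0,0.2,0],"twist":[0,0,0],"hand":0.6}]}}

```text
clock: 22.78
tool_pos: [629.8, -298.1, 76.9]
tool_rot: [-1.571, -0.001, 0.029]
contact_force: [0.1, 0.1, -1.5]
grip_width: 0.422
```

```bash
python3 go.py 629 -299 72.4 0.03
```

```text
t 22.78 pos [ 629.8 -298.1   76.9] rot [-1.571e+00 -1.000e-03  2.900e-02] F [ 0.1  0.1 -1.5] w 0.422 q [ 0.12  0.87  0.41  1.52 -0.42  0.83  0.71]
slide cm [-0.08  0.45 -0.09] twist [ 0.01 -0.05  0.05]
```

Call:
{"name": "play_rows", "arguments": {"steps": [{"slide":[0,0.1,0],"twist":[0,0,0],"hand":0.6},{"slide":[0,0.2,0],"twist":[0,0,0],"hand":0.6},{"slide":[0,0.3,0],"twist":[0,0,0],"hand":0.6},{"slide":[0,0.35,0],"twist":[0,0,0],"hand":0.6},{"slide":[0,0.4,0],"twist":[0,0,0],"hand":0.6},{"slide":[0,0.4,0],"twist":[0,0,0],"hand":0.6},{"slide":[0,0.4,0],"twist":[0,0,0],"hand":0.6}]}}

```text
clock: 23.37
tool_pos: [629.5, -298.0, 72.5]
tool_rot: [-1.571, 0.0, 0.029]
contact_force: [0.1, -0.9, 1.3]
grip_width: 0.425
```

```bash
python3 go.py 629 -299 72.4 0.03
```

```text
t 23.37 pos [ 629.5 -298.    72.5] rot [-1.571  0.     0.029] F [ 0.1 -0.9  1.3] w 0.425 q [ 0.12  0.88  0.4   1.52 -0.42  0.83  0.71]
slide cm [-0.05  0.01 -0.1 ] twist [ 0.   -0.05 -0.  ]
```

Call:
{"name": "play_rows", "arguments": {"steps": [{"slide":[0,0.03,0],"twist":[0,0,0],"hand":0.3},{"slide":[0,0.03,0],"twist":[0,0,0],"hand":0.1},{"slide":[0,0.03,0],"twist":[0,0,0],"hand":0},{"slide":[0,0.03,0],"twist":[0,0,0],"hand":-0.1},{"slide":[0,0.03,0],"twist":[0,0,0],"hand":-0.3},{"slide":[0,0.03,0],"twist":[0,0,0],"hand":-0.6},{"slide":[0,0.03,0],"twist":[0,0,0],"hand":-1},{"slide":[0,0.03,0],"twist":[0,0,0],"hand":-1}]}}

```text
clock: 24.03
tool_pos: [629.5, -298.0, 72.0]
tool_rot: [-1.571, -0.0, 0.029]
contact_force: [1.2, -0.4, 0.5]
grip_width: 0.826
```

Call:
{"name": "play_rows", "arguments": {"steps": [{"slide":[0,-1,0],"twist":[0,0,0],"hand":-1},{"slide":[0,-3,0],"twist":[0,0,0],"hand":-1},{"slide":[0,-6,0],"twist":[0,0,0],"hand":-1},{"slide":[0,-9,0],"twist":[0,0,0],"hand":-1},{"slide":[0,-11,0],"twist":[0,0,0],"hand":-1},{"slide":[0,-12.5,0],"twist":[0,0,0],"hand":-1},{"slide":[0,-12.5,0],"twist":[0,0,0],"hand":-1},{"slide":[0,-12.5,0],"twist":[0,0,0],"hand":-1}]}}

```text
clock: 24.7
tool_pos: [629.9, -298.2, 198.0]
tool_rot: [-1.571, -0.002, 0.029]
contact_force: [0.1, 0.7, -0.0]
grip_width: 0.998
```

```bash
python3 go.py 496.4 200.5 198 0; python3 - <<'E'
from station import ctrl
import cv2,numpy as np
a=cv2.cvtColor(ctrl.get_image("scene"),cv2.COLOR_RGB2BGR)[60:260,80:330];b=cv2.cvtColor(ctrl.get_image("side"),cv2.COLOR_RGB2BGR)[130:330,200:450]
cv2.imwrite("pics/p3b.png",cv2.resize(np.hstack([a,b]),(800,320)))
E
```

```text
t 24.7 pos [ 629.9 -298.2  198. ] rot [-1.571 -0.002  0.029] F [ 0.1  0.7 -0. ] w 0.998 q [ 0.09  0.73  0.47  1.47 -0.36  1.03  0.67]
slide cm [-1.189e+01 -5.000e-02  5.023e+01] twist [0.04 1.67 0.11]
```

View pics/p3b.png

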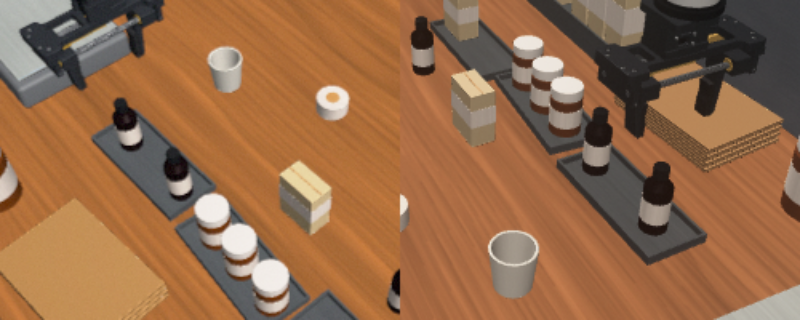

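Call:
{"name": "play_rows", "arguments": {"steps": [{"slide":[-0.3,0,1.5],"twist":[0,0,0],"hand":-1},{"slide":[-1,0,4.5],"twist":[0,0,0],"hand":-1},{"slide":[-1.9,0,8],"twist":[0,0,0],"hand":-1},{"slide":[-2.8,0,11.8],"twist":[0,0.5,0],"hand":-1},{"slide":[-3.7,0,15.6],"twist":[0,1,0],"hand":-1},{"slide":[-4.6,0,19.4],"twist":[0,1,0],"hand":-1},{"slide":[-5.5,0,23.2],"twist":[0,1.5,0],"hand":-1},{"slide":[-6.4,0,27],"twist":[0,1.7,0],"hand":-1}]}}

```text
clock: 25.47
tool_pos: [556.0, -28.2, 195.7]
tool_rot: [-1.571, 0.002, -0.001]
contact_force: [0.6, 0.4, -0.6]
grip_width: 0.999
```

```bash
python3 go.py 496.4 200.5 198 0
```

```text
t 25.47 pos [556.  -28.2 195.7] rot [-1.571e+00  2.000e-03 -1.000e-03] F [ 0.6  0.4 -0.6] w 0.999 q [-0.4   0.5   0.49  1.87 -0.31  0.85  0.24]
slide cm [-5.98 -0.22 22.87] twist [ 0.01 -0.05 -0.13]
```

Call:
{"name": "play_rows", "arguments": {"steps": [{"slide":[-1,0,3.8],"twist":[0,0,0],"hand":-1},{"slide":[-2,0,7.6],"twist":[0,0,0],"hand":-1},{"slide":[-3,0,11.4],"twist":[0,0,0],"hand":-1},{"slide":[-4,0,15.2],"twist":[0,0,0],"hand":-1},{"slide":[-5,0,19],"twist":[0,0,0],"hand":-1},{"slide":[-5.7,0,21.8],"twist":[0,0,0],"hand":-1},{"slide":[-6.1,0,23],"twist":[0,0,0],"hand":-1},{"slide":[-6.1,0,23],"twist":[0,0,0],"hand":-1}]}}

```text
clock: 26.13
tool_pos: [495.0, 203.2, 195.8]
tool_rot: [-1.571, 0.002, 0.005]
contact_force: [0.7, 0.1, 0.2]
grip_width: 1.001
```

Call:
{"name": "play_rows", "arguments": {"steps": [{"slide":[0,0,0],"twist":[0,0,0],"hand":-1},{"slide":[0,0,0],"twist":[0,0,0],"hand":-1},{"slide":[0,0,0],"twist":[0,0,0],"hand":-1},{"slide":[0,0,0],"twist":[0,0,0],"hand":-1},{"slide":[0,0,0],"twist":[0,0,0],"hand":-1},{"slide":[0,0,0],"twist":[0,0,0],"hand":-1}]}}

```text
clock: 26.63
tool_pos: [497.0, 199.3, 197.1]
tool_rot: [-1.571, -0.0, -0.002]
contact_force: [0.3, 0.5, 0.2]
grip_width: 0.997
```

```bash
python3 go.py 496.4 200.5 68 0
```

```text
t 26.63 pos [497.  199.3 197.1] rot [-1.571 -0.    -0.002] F [0.3 0.5 0.2] w 0.997 q [-0.83  0.46  0.47  1.92 -0.28  0.82 -0.21]
slide cm [-0.07 12.91  0.12] twist [ 0.01 -0.1   0.01]
```

Call:
{"name": "play_rows", "arguments": {"steps": [{"slide":[-0.05,1,0.1],"twist":[0,0,0],"hand":-1},{"slide":[-0.05,3,0.1],"twist":[0,0,0],"hand":-1},{"slide":[-0.05,5.5,0.1],"twist":[0,0,0],"hand":-1},{"slide":[-0.05,8,0.1],"twist":[0,0,0],"hand":-1},{"slide":[-0.05,10,0.1],"twist":[0,0,0],"hand":-1},{"slide":[-0.05,11.3,0.1],"twist":[0,0,0],"hand":-1},{"slide":[-0.05,11.9,0.1],"twist":[0,0,0],"hand":-1},{"slide":[-0.05,11.9,0.1],"twist":[0,0,0],"hand":-1}]}}

```text
clock: 27.3
tool_pos: [495.6, 200.6, 76.8]
tool_rot: [-1.572, 0.002, -0.001]
contact_force: [-0.5, 0.4, 0.2]
grip_width: 0.998
```

Call:
{"name": "play_rows", "arguments": {"steps": [{"slide":[0,0.3,0],"twist":[0,0,0],"hand":-1},{"slide":[0,0.6,0],"twist":[0,0,0],"hand":-1},{"slide":[0,0.9,0],"twist":[0,0,0],"hand":-1},{"slide":[0,0.9,0],"twist":[0,0,0],"hand":-1},{"slide":[0,0.9,0],"twist":[0,0,0],"hand":-1},{"slide":[0,0.9,0],"twist":[0,0,0],"hand":-1}]}}

```text
clock: 27.8
tool_pos: [496.5, 201.2, 69.3]
tool_rot: [-1.571, -0.0, -0.0]
contact_force: [-0.0, -0.4, 0.1]
grip_width: 0.998
```

```bash
python3 go.py 496.4 200.5 68 0; python3 - <<'E'
from station import ctrl
import cv2,numpy as np
a=cv2.cvtColor(ctrl.get_image("scene"),cv2.COLOR_RGB2BGR)[130:330,210:460];b=cv2.cvtColor(ctrl.get_image("side"),cv2.COLOR_RGB2BGR)[80:280,130:380]
cv2.imwrite("pics/g4.png",cv2.resize(np.hstack([a,b]),(800,320)))
E
```

```text
t 27.8 pos [496.5 201.2  69.3] rot [-1.571 -0.    -0.   ] F [-0.  -0.4  0.1] w 0.998 q [-0.74  0.67  0.35  1.97 -0.41  0.57 -0.11]
slide cm [-0.01  0.13 -0.07] twist [-0.02 -0.03  0.03]
```

View pics/g4.png

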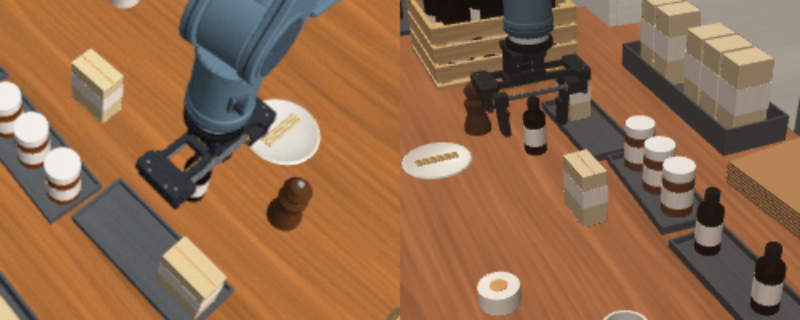

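Straddling the bottle; mill clear. Close and lift.

Call:
{"name": "play_rows", "arguments": {"steps": [{"slide":[0,0.1,0],"twist":[0,0,0],"hand":-0.5},{"slide":[0,0.1,0],"twist":[0,0,0],"hand":-0.2},{"slide":[0,0.1,0],"twist":[0,0,0],"hand":0},{"slide":[0,0.1,0],"twist":[0,0,0],"hand":0.1},{"slide":[0,0.1,0],"twist":[0,0,0],"hand":0.2},{"slide":[0,0.1,0],"twist":[0,0,0],"hand":0.35},{"slide":[0,0.1,0],"twist":[0,0,0],"hand":0.6},{"slide":[0,0.1,0],"twist":[0,0,0],"hand":0.6}]}}

```text
clock: 28.57
tool_pos: [496.5, 201.1, 68.1]
tool_rot: [-1.571, -0.001, -0.001]
contact_force: [0.1, -0.1, -0.4]
grip_width: 0.425
```

```bash
python3 go.py 496.4 200.5 68 0
```

```text
t 28.57 pos [496.5 201.1  68.1] rot [-1.571e+00 -1.000e-03 -1.000e-03] F [ 0.1 -0.1 -0.4] w 0.425 q [-0.74  0.67  0.35  1.97 -0.41  0.57 -0.11]
slide cm [-0.01  0.01 -0.06] twist [-0.01 -0.03  0.04]
```

Call:
{"name": "play_rows", "arguments": {"steps": [{"slide":[0,-0.5,0],"twist":[0,0,0],"hand":0.6},{"slide":[0,-2,0],"twist":[0,0,0],"hand":0.6},{"slide":[0,-4,0],"twist":[0,0,0],"hand":0.6},{"slide":[0,-6.5,0],"twist":[0,0,0],"hand":0.6},{"slide":[0,-9,0],"twist":[0,0,0],"hand":0.6},{"slide":[0,-11,0],"twist":[0,0,0],"hand":0.6},{"slide":[0,-12.5,0],"twist":[0,0,0],"hand":0.6},{"slide":[0,-13.5,0],"twist":[0,0,0],"hand":0.6}]}}

```text
clock: 29.23
tool_pos: [496.5, 201.1, 204.8]
tool_rot: [-1.57, -0.001, -0.001]
contact_force: [1.1, 0.2, -3.0]
grip_width: 0.426
```

```bash
python3 go.py 627 -232 202 0.03
```

```text
t 29.23 pos [496.5 201.1 204.8] rot [-1.57e+00 -1.00e-03 -1.00e-03] F [ 1.1  0.2 -3. ] w 0.426 q [-0.84  0.45  0.48  1.92 -0.28  0.84 -0.22]
slide cm [ 13.08   0.25 -43.3 ] twist [-0.05 -1.76  0.07]
```

Call:
{"name": "play_rows", "arguments": {"steps": [{"slide":[0.3,0,-1],"twist":[0,0,0],"hand":0.6},{"slide":[1,0,-3.3],"twist":[0,0,0],"hand":0.6},{"slide":[2,0,-6.5],"twist":[0,0,0],"hand":0.6},{"slide":[3,0,-10],"twist":[0,-0.5,0],"hand":0.6},{"slide":[4.1,0,-13.5],"twist":[0,-0.5,0],"hand":0.6},{"slide":[5.1,0,-17],"twist":[0,-1,0],"hand":0.6},{"slide":[6.2,0,-20.5],"twist":[0,-1.5,0],"hand":0.6},{"slide":[7.3,0,-24],"twist":[0,-1.7,0],"hand":0.6}]}}

```text
clock: 29.9
tool_pos: [568.4, -41.6, 201.8]
tool_rot: [-1.571, 0.002, 0.029]
contact_force: [0.4, 0.7, -1.6]
grip_width: 0.422
```

```bash
python3 go.py 627 -232 202 0.03
```

```text
t 29.9 pos [568.4 -41.6 201.8] rot [-1.571  0.002  0.029] F [ 0.4  0.7 -1.6] w 0.422 q [-0.37  0.52  0.49  1.83 -0.31  0.87  0.3 ]
slide cm [  5.3   -0.03 -19.2 ] twist [ 0.01 -0.05 -0.13]
```

Call:
{"name": "play_rows", "arguments": {"steps": [{"slide":[0.9,0,-3.3],"twist":[0,0,0],"hand":0.6},{"slide":[1.8,0,-6.6],"twist":[0,0,0],"hand":0.6},{"slide":[2.7,0,-9.9],"twist":[0,0,0],"hand":0.6},{"slide":[3.6,0,-13.2],"twist":[0,0,0],"hand":0.6},{"slide":[4.5,0,-16.2],"twist":[0,0,0],"hand":0.6},{"slide":[5.1,0,-18.2],"twist":[0,0,0],"hand":0.6},{"slide":[5.3,0,-19.1],"twist":[0,0,0],"hand":0.6},{"slide":[5.3,0,-19.1],"twist":[0,0,0],"hand":0.6}]}}

```text
clock: 30.57
tool_pos: [626.3, -231.6, 201.7]
tool_rot: [-1.572, 0.002, 0.025]
contact_force: [-0.7, 1.0, -1.0]
grip_width: 0.424
```

Call:
{"name": "play_rows", "arguments": {"steps": [{"slide":[0,0,0],"twist":[0,0,0],"hand":0.6},{"slide":[0,0,0],"twist":[0,0,0],"hand":0.6},{"slide":[0,0,0],"twist":[0,0,0],"hand":0.6},{"slide":[0,0,0],"twist":[0,0,0],"hand":0.6},{"slide":[0,0,0],"twist":[0,0,0],"hand":0.6},{"slide":[0,0,0],"twist":[0,0,0],"hand":0.6}]}}

```text
clock: 31.07
tool_pos: [627.8, -227.6, 203.2]
tool_rot: [-1.571, -0.0, 0.03]
contact_force: [0.7, -0.8, -1.9]
grip_width: 0.427
```

```bash
python3 go.py 627 -232 72.1 0.03
```

```text
t 31.07 pos [ 627.8 -227.6  203.2] rot [-1.571 -0.     0.03 ] F [ 0.7 -0.8 -1.9] w 0.427 q [-0.04  0.67  0.49  1.56 -0.35  1.    0.58]
slide cm [-0.1  13.11 -0.44] twist [-0.01  0.    0.01]
```

Call:
{"name": "play_rows", "arguments": {"steps": [{"slide":[-0.1,1,-0.1],"twist":[0,0,0],"hand":0.6},{"slide":[-0.1,3,-0.2],"twist":[0,0,0],"hand":0.6},{"slide":[-0.1,5,-0.2],"twist":[0,0,0],"hand":0.6},{"slide":[-0.1,7.5,-0.2],"twist":[0,0,0],"hand":0.6},{"slide":[-0.1,9.5,-0.2],"twist":[0,0,0],"hand":0.6},{"slide":[-0.1,11.2,-0.2],"twist":[0,0,0],"hand":0.6},{"slide":[-0.1,12.2,-0.2],"twist":[0,0,0],"hand":0.6},{"slide":[-0.1,12.5,-0.2],"twist":[0,0,0],"hand":0.6}]}}

```text
clock: 31.73
tool_pos: [625.4, -229.9, 75.6]
tool_rot: [-1.57, 0.003, 0.029]
contact_force: [-0.4, 0.4, -2.3]
grip_width: 0.423
```

Call:
{"name": "play_rows", "arguments": {"steps": [{"slide":[0,0.1,0],"twist":[0,0,0],"hand":0.6},{"slide":[0,0.2,0],"twist":[0,0,0],"hand":0.6},{"slide":[0,0.2,0],"twist":[0,0,0],"hand":0.6},{"slide":[0,0.2,0],"twist":[0,0,0],"hand":0.6},{"slide":[0,0.2,0],"twist":[0,0,0],"hand":0.6},{"slide":[0,0.2,0],"twist":[0,0,0],"hand":0.6}]}}

```text
clock: 32.23
tool_pos: [627.1, -230.5, 76.7]
tool_rot: [-1.571, -0.001, 0.029]
contact_force: [-0.6, 0.2, -1.9]
grip_width: 0.424
```

```bash
python3 go.py 627 -230 72.1 0.03
```

```text
t 32.23 pos [ 627.1 -230.5   76.7] rot [-1.571e+00 -1.000e-03  2.900e-02] F [-0.6  0.2 -1.9] w 0.424 q [ 0.01  0.83  0.41  1.61 -0.43  0.79  0.64]
slide cm [-0.01  0.46  0.05] twist [ 0.02 -0.04  0.06]
```

Call:
{"name": "play_rows", "arguments": {"steps": [{"slide":[0,0.1,0],"twist":[0,0,0],"hand":0.6},{"slide":[0,0.2,0],"twist":[0,0,0],"hand":0.6},{"slide":[0,0.3,0],"twist":[0,0,0],"hand":0.6},{"slide":[0,0.35,0],"twist":[0,0,0],"hand":0.6},{"slide":[0,0.4,0],"twist":[0,0,0],"hand":0.6},{"slide":[0,0.4,0],"twist":[0,0,0],"hand":0.6},{"slide":[0,0.4,0],"twist":[0,0,0],"hand":0.6}]}}

```text
clock: 32.82
tool_pos: [626.7, -230.4, 72.1]
tool_rot: [-1.571, 0.0, 0.029]
contact_force: [-0.8, -0.0, 0.7]
grip_width: 0.421
```

```bash
python3 go.py 627 -230 72.1 0.03; python3 - <<'E'
from station import ctrl
import cv2,numpy as np
a=cv2.cvtColor(ctrl.get_image("scene"),cv2.COLOR_RGB2BGR)[60:260,80:330];b=cv2.cvtColor(ctrl.get_image("side"),cv2.COLOR_RGB2BGR)[130:330,200:450]
cv2.imwrite("pics/p4.png",cv2.resize(np.hstack([a,b]),(800,320)))
E
```

```text
t 32.82 pos [ 626.7 -230.4   72.1] rot [-1.571  0.     0.029] F [-0.8 -0.   0.7] w 0.421 q [ 0.02  0.84  0.41  1.61 -0.43  0.78  0.64]
slide cm [0.03 0.   0.04] twist [-0.   -0.05 -0.  ]
```

View pics/p4.png

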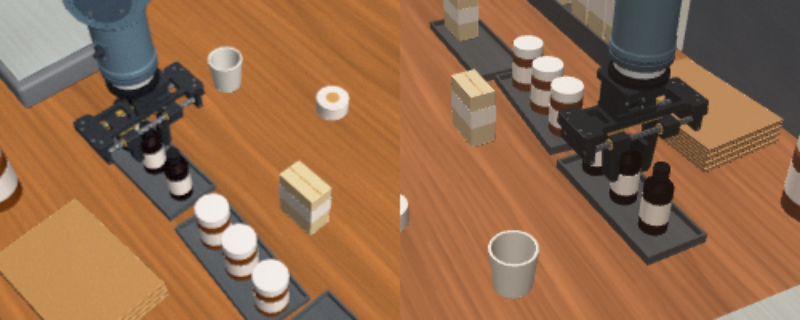

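The bottle stands between its two fellows and touches the floor. Release.

Call:
{"name": "play_rows", "arguments": {"steps": [{"slide":[0,0.03,0],"twist":[0,0,0],"hand":0.3},{"slide":[0,0.03,0],"twist":[0,0,0],"hand":0.1},{"slide":[0,0.03,0],"twist":[0,0,0],"hand":0},{"slide":[0,0.03,0],"twist":[0,0,0],"hand":-0.1},{"slide":[0,0.03,0],"twist":[0,0,0],"hand":-0.3},{"slide":[0,0.03,0],"twist":[0,0,0],"hand":-0.6},{"slide":[0,0.03,0],"twist":[0,0,0],"hand":-1},{"slide":[0,0.03,0],"twist":[0,0,0],"hand":-1}]}}

```text
clock: 33.58
tool_pos: [626.8, -230.4, 71.7]
tool_rot: [-1.571, -0.0, 0.029]
contact_force: [-0.4, -0.4, 0.1]
grip_width: 0.828
```

Call:
{"name": "play_rows", "arguments": {"steps": [{"slide":[0,-1,0],"twist":[0,0,0],"hand":-1},{"slide":[0,-3,0],"twist":[0,0,0],"hand":-1},{"slide":[0,-6,0],"twist":[0,0,0],"hand":-1},{"slide":[0,-9,0],"twist":[0,0,0],"hand":-1},{"slide":[0,-11,0],"twist":[0,0,0],"hand":-1},{"slide":[0,-12.5,0],"twist":[0,0,0],"hand":-1},{"slide":[0,-12.5,0],"twist":[0,0,0],"hand":-1},{"slide":[0,-12.5,0],"twist":[0,0,0],"hand":-1}]}}

```text
clock: 34.25
tool_pos: [627.2, -230.5, 197.7]
tool_rot: [-1.571, -0.002, 0.029]
contact_force: [0.4, 0.5, 0.4]
grip_width: 1.003
```

```bash
python3 go.py 503.5 -1.5 198 0.065; python3 - <<'E'
from station import ctrl
from h import *
a=cv2.cvtColor(ctrl.get_image("scene"),cv2.COLOR_RGB2BGR);b=cv2.cvtColor(ctrl.get_image("side"),cv2.COLOR_RGB2BGR)
cv2.imwrite('pics/s5.png',a);cv2.imwrite('pics/d5.png',b)
# carton check overlay, zoomed
out=[]
for n,im,(x0,y0) in(('scene',a,(240,150)),('side',b,(215,160))):
    im=cv2.resize(im[y0:y0+65,x0:x0+65],None,fx=6,fy=6,interpolation=cv2.INTER_CUBIC)
    B=(proj(n,box(503.6,-1.3,.065,20,35,90))-[x0,y0]+.5)*6-.5
    for k in((4,5,6,7),): cv2.polylines(im,[B[list(k)].round().astype(np.int32)],True,(255,0,255),1)
    cv2.polylines(im,[cv2.convexHull(B.round().astype(np.int32))],True,(255,0,255),1)
    out.append(im)
cv2.imwrite('pics/cart.png',np.hstack(out))
E
```

```text
t 34.25 pos [ 627.2 -230.5  197.7] rot [-1.571 -0.002  0.029] F [0.4 0.5 0.4] w 1.003 q [-0.03  0.68  0.48  1.56 -0.36  0.99  0.59]
slide cm [-11.69  -0.06  23.25] twist [ 0.03 -2.05  0.11]
```

View pics/cart.png

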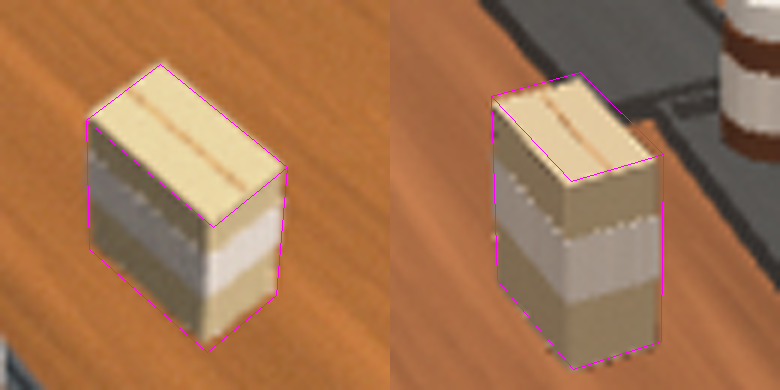

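View pics/d5.png

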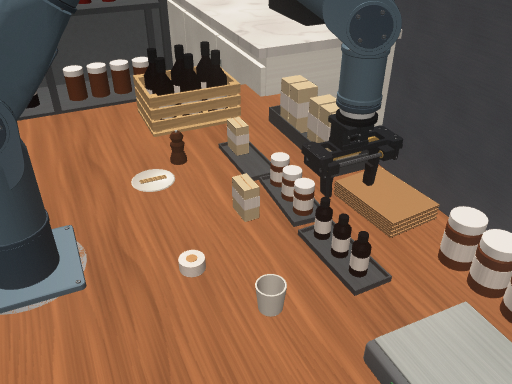

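Call:
{"name": "play_rows", "arguments": {"steps": [{"slide":[-0.6,0,1.2],"twist":[0,0,0],"hand":-1},{"slide":[-2,0,4],"twist":[0,0,0],"hand":-1},{"slide":[-3.7,0,7.4],"twist":[0,-0.5,0],"hand":-1},{"slide":[-5.4,0,10.8],"twist":[0,-1,0],"hand":-1},{"slide":[-7.1,0,14.2],"twist":[0,-1.5,0],"hand":-1},{"slide":[-8.9,0,17.7],"twist":[0,-2,0],"hand":-1},{"slide":[-10.6,0,21],"twist":[0,-2,0],"hand":-1},{"slide":[-11.7,0,23.2],"twist":[0,-2,0],"hand":-1}]}}

```text
clock: 35.02
tool_pos: [500.1, 1.4, 195.3]
tool_rot: [-1.57, 0.004, 0.067]
contact_force: [-1.0, 0.4, -1.0]
grip_width: 1.001
```

Call:
{"name": "play_rows", "arguments": {"steps": [{"slide":[0,0,0],"twist":[0,0,0],"hand":-1},{"slide":[0,0,0],"twist":[0,0,0],"hand":-1},{"slide":[0,0,0],"twist":[0,0,0],"hand":-1},{"slide":[0,0,0],"twist":[0,0,0],"hand":-1},{"slide":[0,0,0],"twist":[0,0,0],"hand":-1},{"slide":[0,0,0],"twist":[0,0,0],"hand":-1}]}}

```text
clock: 35.52
tool_pos: [503.3, -3.0, 196.6]
tool_rot: [-1.571, 0.0, 0.062]
contact_force: [-0.4, 0.6, 0.8]
grip_width: 0.995
```

```bash
python3 go.py 503.5 -1.5 67 0.065
```

```text
t 35.52 pos [503.3  -3.  196.6] rot [-1.571  0.     0.062] F [-0.4  0.6  0.8] w 0.995 q [-0.48  0.41  0.5   2.   -0.27  0.79  0.24]
slide cm [ 0.03 12.96  0.16] twist [ 0.03 -0.16 -0.  ]
```

Call:
{"name": "play_rows", "arguments": {"steps": [{"slide":[0,1,0.1],"twist":[0,0,0],"hand":-1},{"slide":[0,3,0.1],"twist":[0,0,0],"hand":-1},{"slide":[0,5.5,0.1],"twist":[0,0,0],"hand":-1},{"slide":[0,8,0.1],"twist":[0,0,0],"hand":-1},{"slide":[0,10,0.1],"twist":[0,0,0],"hand":-1},{"slide":[0,11.5,0.1],"twist":[0,0,0],"hand":-1},{"slide":[0,12.5,0.1],"twist":[0,0,0],"hand":-1},{"slide":[0,12.9,0.1],"twist":[0,0,0],"hand":-1}]}}

```text
clock: 36.18
tool_pos: [502.0, -1.2, 65.9]
tool_rot: [-1.571, 0.002, 0.064]
contact_force: [-0.7, -0.2, -0.3]
grip_width: 0.999
```

Call:
{"name": "play_rows", "arguments": {"steps": [{"slide":[0,0,0],"twist":[0,0,0],"hand":-1},{"slide":[0,0,0],"twist":[0,0,0],"hand":-1},{"slide":[0,0,0],"twist":[0,0,0],"hand":-1},{"slide":[0,0,0],"twist":[0,0,0],"hand":-1}]}}

```text
clock: 36.52
tool_pos: [503.7, -0.9, 68.6]
tool_rot: [-1.571, -0.002, 0.064]
contact_force: [-0.1, 0.3, -0.4]
grip_width: 1.0
```

```bash
python3 go.py 503.5 -1.5 67 0.065; python3 - <<'E'
from station import ctrl
import cv2,numpy as np
a=cv2.cvtColor(ctrl.get_image("scene"),cv2.COLOR_RGB2BGR)[100:300,150:400];b=cv2.cvtColor(ctrl.get_image("side"),cv2.COLOR_RGB2BGR)[80:280,130:380]
cv2.imwrite("pics/g5.png",cv2.resize(np.hstack([a,b]),(800,320)))
E
```

```text
t 36.52 pos [503.7  -0.9  68.6] rot [-1.571 -0.002  0.064] F [-0.1  0.3 -0.4] w 1.0 q [-0.37  0.64  0.36  2.05 -0.43  0.52  0.36]
slide cm [-0.02  0.16 -0.06] twist [-0.   -0.06  0.1 ]
```

View pics/g5.png

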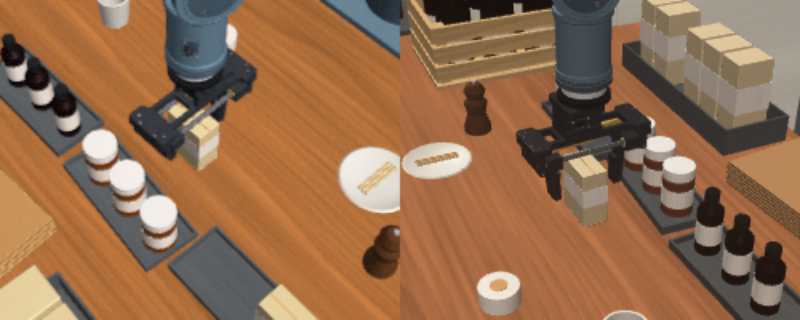

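Call:
{"name": "play_rows", "arguments": {"steps": [{"slide":[0,0.1,0],"twist":[0,0,0],"hand":-0.5},{"slide":[0,0.1,0],"twist":[0,0,0],"hand":-0.2},{"slide":[0,0.1,0],"twist":[0,0,0],"hand":0},{"slide":[0,0.1,0],"twist":[0,0,0],"hand":0.1},{"slide":[0,0.1,0],"twist":[0,0,0],"hand":0.2},{"slide":[0,0.1,0],"twist":[0,0,0],"hand":0.35},{"slide":[0,0.1,0],"twist":[0,0,0],"hand":0.6},{"slide":[0,0.1,0],"twist":[0,0,0],"hand":0.6}]}}

```text
clock: 37.28
tool_pos: [503.0, -0.9, 66.7]
tool_rot: [-1.571, 0.0, 0.064]
contact_force: [-1.2, -0.5, 1.5]
grip_width: 0.449
```

```bash
python3 go.py 503.5 -1.5 67 0.065
```

```text
t 37.28 pos [503.   -0.9  66.7] rot [-1.571  0.     0.064] F [-1.2 -0.5  1.5] w 0.449 q [-0.36  0.64  0.35  2.05 -0.43  0.52  0.37]
slide cm [ 0.05 -0.03 -0.06] twist [ 0.   -0.05 -0.  ]
```

Call:
{"name": "play_rows", "arguments": {"steps": [{"slide":[0,-0.5,0],"twist":[0,0,0],"hand":0.6},{"slide":[0,-2,0],"twist":[0,0,0],"hand":0.6},{"slide":[0,-4,0],"twist":[0,0,0],"hand":0.6},{"slide":[0,-6.5,0],"twist":[0,0,0],"hand":0.6},{"slide":[0,-9,0],"twist":[0,0,0],"hand":0.6},{"slide":[0,-11,0],"twist":[0,0,0],"hand":0.6},{"slide":[0,-12.5,0],"twist":[0,0,0],"hand":0.6},{"slide":[0,-13.5,0],"twist":[0,0,0],"hand":0.6}]}}

```text
clock: 37.95
tool_pos: [503.4, -0.9, 203.6]
tool_rot: [-1.57, -0.002, 0.064]
contact_force: [0.7, -0.2, -1.2]
grip_width: 0.454
```

```bash
python3 go.py 609 195 202 0.03
```

```text
t 37.95 pos [503.4  -0.9 203.6] rot [-1.57  -0.002  0.064] F [ 0.7 -0.2 -1.2] w 0.454 q [-0.5   0.4   0.51  2.   -0.27  0.8   0.23]
slide cm [11.78  0.19 18.88] twist [-0.02  1.94  0.12]
```

Call:
{"name": "play_rows", "arguments": {"steps": [{"slide":[0.6,0,1],"twist":[0,0,0],"hand":0.6},{"slide":[2,0,3.2],"twist":[0,0,0],"hand":0.6},{"slide":[3.8,0,6.1],"twist":[0,0.5,0],"hand":0.6},{"slide":[5.6,0,9],"twist":[0,1,0],"hand":0.6},{"slide":[7.4,0,11.9],"twist":[0,1,0],"hand":0.6},{"slide":[9.2,0,14.8],"twist":[0,1.5,0],"hand":0.6},{"slide":[10.7,0,17.2],"twist":[0,1.9,0],"hand":0.6},{"slide":[11.8,0,18.9],"twist":[0,1.9,0],"hand":0.6}]}}

```text
clock: 38.62
tool_pos: [608.6, 200.0, 199.9]
tool_rot: [-1.57, 0.002, 0.034]
contact_force: [0.2, 0.6, -0.5]
grip_width: 0.449
```

Call:
{"name": "play_rows", "arguments": {"steps": [{"slide":[0,0,0],"twist":[0,0,0],"hand":0.6},{"slide":[0,0,0],"twist":[0,0,0],"hand":0.6},{"slide":[0,0,0],"twist":[0,0,0],"hand":0.6},{"slide":[0,0,0],"twist":[0,0,0],"hand":0.6},{"slide":[0,0,0],"twist":[0,0,0],"hand":0.6},{"slide":[0,0,0],"twist":[0,0,0],"hand":0.6},{"slide":[0,0,0],"twist":[0,0,0],"hand":0.6}]}}

```text
clock: 39.2
tool_pos: [608.6, 194.7, 201.9]
tool_rot: [-1.571, -0.0, 0.03]
contact_force: [0.3, 0.3, -0.0]
grip_width: 0.449
```

```bash
python3 go.py 609 195 71 0.03; python3 - <<'E'
from station import ctrl
import cv2,numpy as np
a=cv2.cvtColor(ctrl.get_image("scene"),cv2.COLOR_RGB2BGR)[150:350,180:430];b=cv2.cvtColor(ctrl.get_image("side"),cv2.COLOR_RGB2BGR)[80:280,130:380]
cv2.imwrite("pics/p5.png",cv2.resize(np.hstack([a,b]),(800,320)))
E
```

```text
t 39.2 pos [608.6 194.7 201.9] rot [-1.571 -0.     0.03 ] F [ 0.3  0.3 -0. ] w 0.449 q [-0.7   0.62  0.47  1.64 -0.33  0.95 -0.09]
slide cm [ 0.04 13.09  0.03] twist [-0.01 -0.    0.  ]
```

View pics/p5.png

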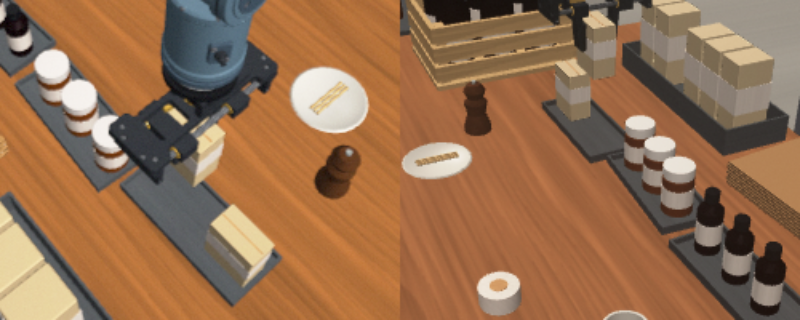

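```bash
python3 - <<'E'
from h import *
def back(n,u,v,z):
    c=C[n];d=np.array([(u-c['c'][0])/c['f'],(v-c['c'][1])/c['f'],1]);Rm=c['E'][:3,:3];o=-Rm.T@c['E'][:3,3];w=Rm.T@d
    return (o+w*(z-o[2])/w[2])[:2].round(0)
print(back('scene',190,276,25),back('scene',246,350,25),back('scene',230,340,120))
E
```

```text
[783.  58.] [788. 255.] [811. 243.]
```

Crate edge is at x≈785, clear of the gripper (≤703). Lower the carton.

Call:
{"name": "play_rows", "arguments": {"steps": [{"slide":[0,1,0],"twist":[0,0,0],"hand":0.6},{"slide":[0,3,0],"twist":[0,0,0],"hand":0.6},{"slide":[0,5,0],"twist":[0,0,0],"hand":0.6},{"slide":[0,7.5,0],"twist":[0,0,0],"hand":0.6},{"slide":[0,9.5,0],"twist":[0,0,0],"hand":0.6},{"slide":[0,11.2,0],"twist":[0,0,0],"hand":0.6},{"slide":[0,12.2,0],"twist":[0,0,0],"hand":0.6},{"slide":[0,12.5,0],"twist":[0,0,0],"hand":0.6}]}}

```text
clock: 39.97
tool_pos: [607.3, 194.9, 74.4]
tool_rot: [-1.572, 0.003, 0.031]
contact_force: [-0.1, -0.5, -0.8]
grip_width: 0.454
```

Call:
{"name": "play_rows", "arguments": {"steps": [{"slide":[0,0.1,0],"twist":[0,0,0],"hand":0.6},{"slide":[0,0.2,0],"twist":[0,0,0],"hand":0.6},{"slide":[0,0.2,0],"twist":[0,0,0],"hand":0.6},{"slide":[0,0.2,0],"twist":[0,0,0],"hand":0.6},{"slide":[0,0.2,0],"twist":[0,0,0],"hand":0.6},{"slide":[0,0.2,0],"twist":[0,0,0],"hand":0.6}]}}

```text
clock: 40.47
tool_pos: [608.9, 195.4, 75.3]
tool_rot: [-1.57, -0.001, 0.031]
contact_force: [-0.0, 0.2, -1.1]
grip_width: 0.452
```

```bash
python3 go.py 609 195 70.7 0.03; python3 - <<'E'
from station import ctrl
import cv2,numpy as np
a=cv2.cvtColor(ctrl.get_image("scene"),cv2.COLOR_RGB2BGR)[180:340,230:430];b=cv2.cvtColor(ctrl.get_image("side"),cv2.COLOR_RGB2BGR)[80:240,180:380]
cv2.imwrite("pics/p5b.png",cv2.resize(np.hstack([a,b]),(800,320)))
E
```

```text
t 40.47 pos [608.9 195.4  75.3] rot [-1.57e+00 -1.00e-03  3.10e-02] F [-0.   0.2 -1.1] w 0.452 q [-0.65  0.79  0.39  1.69 -0.41  0.74 -0.02]
slide cm [ 0.    0.46 -0.04] twist [-0.02  0.06  0.05]
```

View pics/p5b.png

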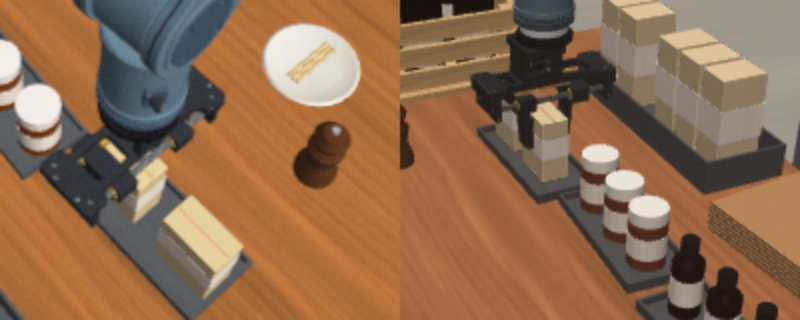

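Call:
{"name": "play_rows", "arguments": {"steps": [{"slide":[0,0.1,0],"twist":[0,0,0],"hand":0.6},{"slide":[0,0.2,0],"twist":[0,0,0],"hand":0.6},{"slide":[0,0.3,0],"twist":[0,0,0],"hand":0.6},{"slide":[0,0.35,0],"twist":[0,0,0],"hand":0.6},{"slide":[0,0.4,0],"twist":[0,0,0],"hand":0.6},{"slide":[0,0.4,0],"twist":[0,0,0],"hand":0.6},{"slide":[0,0.4,0],"twist":[0,0,0],"hand":0.6}]}}

```text
clock: 41.15
tool_pos: [608.6, 195.3, 70.8]
tool_rot: [-1.571, 0.0, 0.031]
contact_force: [-1.0, -0.0, 0.7]
grip_width: 0.454
```

```bash
python3 go.py 609 195 70.7 0.03
```

```text
t 41.15 pos [608.6 195.3  70.8] rot [-1.571  0.     0.031] F [-1.  -0.   0.7] w 0.454 q [-0.64  0.8   0.38  1.69 -0.41  0.73 -0.02]
slide cm [ 0.04  0.01 -0.03] twist [ 0.    0.05 -0.01]
```

Touching the floor; release and withdraw upward.

Call:
{"name": "play_rows", "arguments": {"steps": [{"slide":[0,0.04,0],"twist":[0,0,0],"hand":0.3},{"slide":[0,0.04,0],"twist":[0,0,0],"hand":0.1},{"slide":[0,0.04,0],"twist":[0,0,0],"hand":0},{"slide":[0,0.04,0],"twist":[0,0,0],"hand":-0.1},{"slide":[0,0.04,0],"twist":[0,0,0],"hand":-0.3},{"slide":[0,0.04,0],"twist":[0,0,0],"hand":-0.6},{"slide":[0,0.04,0],"twist":[0,0,0],"hand":-1},{"slide":[0,0.04,0],"twist":[0,0,0],"hand":-1}]}}

```text
clock: 41.82
tool_pos: [608.7, 195.3, 70.2]
tool_rot: [-1.571, -0.0, 0.031]
contact_force: [0.3, -0.7, 0.1]
grip_width: 0.828
```

Call:
{"name": "play_rows", "arguments": {"steps": [{"slide":[0,-1,0],"twist":[0,0,0],"hand":-1},{"slide":[0,-3,0],"twist":[0,0,0],"hand":-1},{"slide":[0,-6,0],"twist":[0,0,0],"hand":-1},{"slide":[0,-9,0],"twist":[0,0,0],"hand":-1},{"slide":[0,-12,0],"twist":[0,0,0],"hand":-1},{"slide":[0,-15,0],"twist":[0,0,0],"hand":-1},{"slide":[0,-17,0],"twist":[0,0,0],"hand":-1},{"slide":[0,-18,0],"twist":[0,0,0],"hand":-1}]}}

```text
clock: 42.48
tool_pos: [610.0, 195.4, 254.4]
tool_rot: [-1.569, -0.005, 0.031]
contact_force: [0.4, -0.1, -0.4]
grip_width: 1.003
```

Call:
{"name": "play_rows", "arguments": {"steps": [{"slide":[-2,0,0],"twist":[0,0,0],"hand":-1},{"slide":[-5,0,0],"twist":[0,0,0],"hand":-1},{"slide":[-8,0,0],"twist":[0,0,0],"hand":-1},{"slide":[-10,0,0],"twist":[0,0,0],"hand":-1},{"slide":[-10,0,0],"twist":[0,0,0],"hand":-1},{"slide":[-10,0,0],"twist":[0,0,0],"hand":-1},{"slide":[-10,0,0],"twist":[0,0,0],"hand":-1},{"slide":[-10,0,0],"twist":[0,0,0],"hand":-1}]}}

```text
clock: 43.15
tool_pos: [509.7, 192.1, 250.4]
tool_rot: [-1.571, -0.001, 0.03]
contact_force: [0.4, -0.2, -0.1]
grip_width: 1.002
```

```bash
python3 go.py 609 195 70.7 0.03; python3 - <<'E'
from station import ctrl
from h import *
a=cv2.cvtColor(ctrl.get_image("scene"),cv2.COLOR_RGB2BGR);b=cv2.cvtColor(ctrl.get_image("side"),cv2.COLOR_RGB2BGR)
for n,im,(y,x) in(('scene',a,(85,130)),('side',b,(110,130))):
    k=2.7
    c=cv2.resize(im[y:y+220,x:x+290],None,fx=k,fy=k,interpolation=cv2.INTER_CUBIC)
    def dr(P,col):
        cv2.polylines(c,[cv2.convexHull(((proj(n,P)-[x,y]+.5)*k-.5).round().astype(np.int32))],True,col,1)
    for p in((427.2,310),): dr(cyl(*p,MILL),(0,255,0))
    dr(cyl(420.1,-307.6,TUM),(0,255,0))
    for p in((632.7,-58.3),(635.1,7.9)): dr(cyl(*p,JAR,4),(0,255,0))
    for p in((629.5,-298),(626.8,-230.4)): dr(cyl(*p,BOT,4),(0,255,0))
    dr(box(608.6,194.9,.031,20,35,90,4),(255,0,255))
    cv2.imwrite(f'pics/f_{n}.png',c)
E
```

```text
t 43.15 pos [509.7 192.1 250.4] rot [-1.571e+00 -1.000e-03  3.000e-02] F [ 0.4 -0.2 -0.1] w 1.002 q [-0.84  0.41  0.51  1.86 -0.24  0.94 -0.19]
slide cm [ 9.910e+00  1.798e+01 -1.000e-02] twist [0.02 0.02 0.05]
```

View pics/f_scene.png

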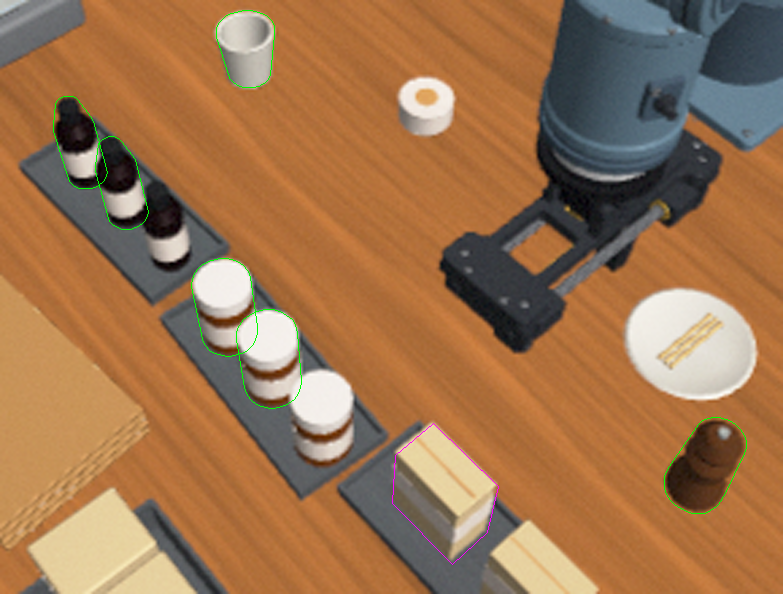

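View pics/f_side.png

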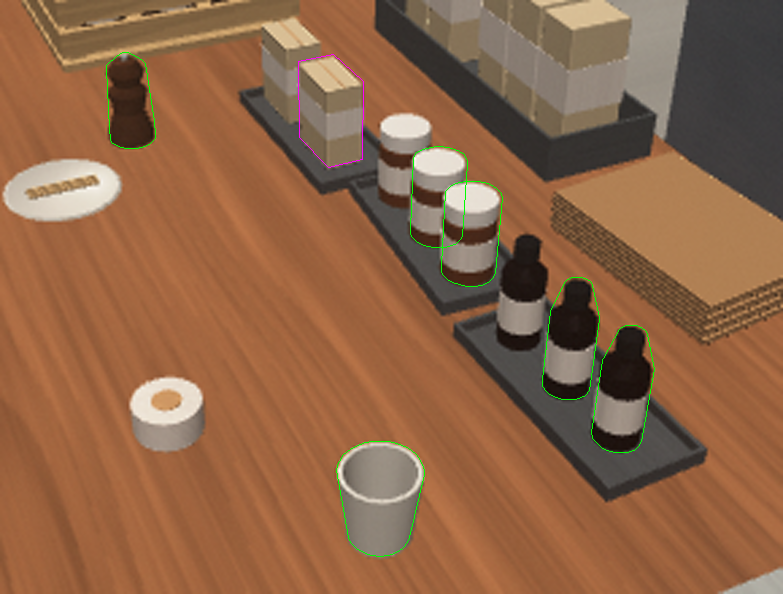

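All five goods stand upright in their trays on the predicted outlines. The mill (scene crop 705,465) and cup (246,50) still match their starting outlines, and the arm is clear.

```bash
python3 -c "
from station import ctrl
print(ctrl.finish_job())"
```

```text
the job is handed in; nothing more can be done
None
```

The restock is done and handed in at about 43 s of the 122 s allowed. I placed the two jars first, then the two bottles, then the carton. Each was lowered slowly until the wrist force showed it touching the tray floor, released there, and the gripper drawn straight up.

- **Placed goods:** the last scene and side pictures show all five standing upright inside the right trays. They match outlines drawn from the release positions to within about 2 mm.
- **Bystanders:** the mill and the cup still match the outlines measured at the start.
- **Robot:** the gripper is open, raised and touching nothing. The contact forces I read stayed below about 6 N; the highest was 5.6 N, as the second jar touched down.
- **Failed or disagreeing checks:** none failed. My first carton fit matched the wrong corners, and I corrected it before grasping. The jar sample's measured position differed by about 4 mm from where the tray fit put it, well inside the tray's clearance.

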